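# Load the jar shaker's empty bays with its power isolated

## Robot

A 6-joint arm with a two-finger parallel gripper is mounted at the origin on the work surface; the furniture and walls round the work are solid. World frame = base frame: x ahead of the robot, y to its left, z up, the work surface at z = 0. Lengths are in m, angles in degrees, forces in N, time in s.
With the tool pointing down it reaches from about 0.375 to 0.9 m from the base axis. Payload 3.1 kg.
Tool frame: the origin (TCP) lies at the very end of the fingers, on their centre line; the grasp point (between the pads) lies grip_point_offset behind it (grip_point_offset is the distance from the TCP to the grasp point, in m); z points along the fingers, y is the line along which they close (so a half turn about z gives the same grasp; the last joint's range is limited). The gripper opens to 87 mm and grips with 3 to 60 N. Pads are 19 mm wide; open, the fingers measure 117 mm over their backs; the gripper's body (75 mm by 190 mm) begins 51 mm behind the grasp point.
Start: joints at [53.085, 30.224, 82.088, -0, 67.689, -10.227], TCP at [0.281, 0.558, 0.199] pointing down, gripper open.
Joint ranges: [-176.69, 176.69], [-43.24, 126.21], [12.49, 139.97], [-82, 262], [0, 151.66], [-163.58, 163.58]. Speed limits (degrees/s): [159.86, 159.86, 180, 180, 180, 180].

## Interface

Orientations are given as a 3x3 rotation matrix whose columns are the frame's x, y, z axes.
In Python, from rig import * gives the robot as it stands.
- The arm moves only by the tool move_arm, never from a script. Its argument "increments" is a list of rows, each a list of 3 entries, a list of its own where there are three numbers: the shift along the tool's x, y, z in units of 30 mm (1.0 is 30 mm), then the turn, a rotation vector about the tool's x, y, z in units of 120 degrees (1.0 is 120 degrees), then the closure, from 0 (fully open) to 1 (shut). A call has 1 to 20 rows; each row shifts and turns the commanded pose from where the row before left it, along the tool's axes as they then stand; what a row does not reach is not made up. A row lasts 1/12 s, in which the tool goes at most 41.7 mm and 7.16 degrees, less where a joint would pass 70% of its speed; a pose out of reach is approached as far as the arm can. A call with a number of a shift or a turn outside -1 to 1 is refused whole. A call with a gripper value outside its range is refused whole. The fingers move at their own pace and stop on an object; the grip force is fixed at half the most. Time passes only in rows, so rows that do not move let the fingers close. It gives the time, the measured TCP pose, the force, the opening and the grip force at its end, in the units of the state.
- read_state(): the state, without advancing time (a new reading comes with each control period).
- capture(name): name is "side" or "top" or "wrist"; returns a dict with "img" (420x560x3 uint8, red, green, blue), "mtx" (3x3 intrinsics, pixels), "eye" and "rotation" of the camera in the world. Camera axes: x right, y down, z forward; pixel columns grow to the right and rows downward; lengths in m; the calibration is good to about 2 mm. A picture is of the moment at which its call begins. There is no depth.
- hand_in(): hands the job in; it is judged then, once.
Trained networks look in a picture, given as the dict that the camera call returned (one of the last four; its "shot" number tells which), for a name from the list of things; names that differ only in an ending like _2 or _b are one class to them, and where a whole thing is asked for, a point or a joint stands for the part that bears it (a point fixed in the world has none). Each returns a list of dicts, best first, with "confidence" (0 to 1); they miss things now and then, are a little off and sometimes report something else, mostly with a low value. They report only what shows in the picture. A call takes as long as a camera call. They do not tell look-alikes from the thing itself.
- search_frame(picture, label): "extent" ([left, top, right, bottom] as shares, 0 to 1, of the picture: columns of its width, rows of its height, round what is visible of it).
- pinpoint(picture, label): "xy" ([column, row] as shares, 0 to 1, of the picture: columns of its width, rows of its height: a listed point, or the origin of a listed thing).
The state is a dict: "time_s": time; "joint_positions": joint angles; "qvel": joint speeds; "tau": joint torques, N m; "position": TCP position; "tcp_rot": TCP orientation; "force": force on the tool from outside, world axes, zero at the start; "moment": the same for the moment, N m; "opening": opening from 0.0 (shut) to 1.0 (fully open); "grasp_force": force on a finger pad.
Only numpy, scipy, OpenCV 4.12 (cv2) and the standard library are available. Lean on these libraries where they do the work, as an engineer would, in place of code of your own. Each camera call takes 0.05 s, during which the arm holds its last target. There are 200 camera calls.

## Task

The jar shaker is switched on: turn its rotary isolator fully off before you reach in. Some bays already hold a short tin out of sight under the spring flap, so feel for the empty ones by pressing on the flaps, and stand every screw jar from the bench upright in an empty bay of its own, right down on the bay's floor. When all the jars are in, turn the isolator fully on again, and keep your hands off the shaker whenever it is on.

Things in the scene. Friction and masses are not known exactly. Their poses are not given: they have to be found in the camera images.
- shaker: jar shaker, fixed: grey open crate 172 (x) x 276 (y) x 84 mm high, a motor behind its +x wall reaching to x = 158 mm; origin under the crate's middle, z up. Six bays, 2 rows along x by 3 columns along y, each 74 (x) x 70 (y) mm inside, floor 60 mm below the rim; walls 8 mm thick across x, 22 mm across y. Each bay is shut by a sprung flap; one or two hide a tin 58 mm across, 52 mm tall
- bay1 (a point): bay 1 (front (-x) row, left (+y) column): point level with the rim where a jar's axis should stand (5 mm to spare all round); axes as the shaker's. A thin metal flap lies 2 mm below, hinged at its +x edge: over an empty bay it swings right down at about 1 N (under 8 N to a jar going in) and springs up again; over a tin it gives 2 to 5 mm and stops
- bay2 (a point): bay 2 (front (-x) row, middle column): point level with the rim where a jar's axis should stand (5 mm to spare all round); axes as the shaker's. A thin metal flap lies 2 mm below, hinged at its +x edge: over an empty bay it swings right down at about 1 N (under 8 N to a jar going in) and springs up again; over a tin it gives 2 to 5 mm and stops
- bay3 (a point): bay 3 (front (-x) row, right (-y) column): point level with the rim where a jar's axis should stand (5 mm to spare all round); axes as the shaker's. A thin metal flap lies 2 mm below, hinged at its +x edge: over an empty bay it swings right down at about 1 N (under 8 N to a jar going in) and springs up again; over a tin it gives 2 to 5 mm and stops
- bay4 (a point): bay 4 (rear (+x) row, left (+y) column): point level with the rim where a jar's axis should stand (5 mm to spare all round); axes as the shaker's. A thin metal flap lies 2 mm below, hinged at its +x edge: over an empty bay it swings right down at about 1 N (under 8 N to a jar going in) and springs up again; over a tin it gives 2 to 5 mm and stops
- bay5 (a point): bay 5 (rear (+x) row, middle column): point level with the rim where a jar's axis should stand (5 mm to spare all round); axes as the shaker's. A thin metal flap lies 2 mm below, hinged at its +x edge: over an empty bay it swings right down at about 1 N (under 8 N to a jar going in) and springs up again; over a tin it gives 2 to 5 mm and stops
- bay6 (a point): bay 6 (rear (+x) row, right (-y) column): point level with the rim where a jar's axis should stand (5 mm to spare all round); axes as the shaker's. A thin metal flap lies 2 mm below, hinged at its +x edge: over an empty bay it swings right down at about 1 N (under 8 N to a jar going in) and springs up again; over a tin it gives 2 to 5 mm and stops
- jar1_mid (a point): screw jar 1 (may be absent): clear round jar with a round blue lid, 60 mm across, 90 mm tall, 0.28 to 0.52 kg, heavy at the bottom; the lid, 56 mm across, is its top 18 mm. The point is the jar's centre, 45 mm above its foot; z is the jar's axis, up. Stood in a bay its lid and 12 mm more rise above the rim
- jar2_mid (a point): screw jar 2 (may be absent): clear round jar with a round blue lid, 60 mm across, 90 mm tall, 0.28 to 0.52 kg, heavy at the bottom; the lid, 56 mm across, is its top 18 mm. The point is the jar's centre, 45 mm above its foot; z is the jar's axis, up. Stood in a bay its lid and 12 mm more rise above the rim
- jar3_mid (a point): screw jar 3 (may be absent): clear round jar with a round blue lid, 60 mm across, 90 mm tall, 0.28 to 0.52 kg, heavy at the bottom; the lid, 56 mm across, is its top 18 mm. The point is the jar's centre, 45 mm above its foot; z is the jar's axis, up. Stood in a bay its lid and 12 mm more rise above the rim
- jar4_mid (a point): screw jar 4 (may be absent): clear round jar with a round blue lid, 60 mm across, 90 mm tall, 0.28 to 0.52 kg, heavy at the bottom; the lid, 56 mm across, is its top 18 mm. The point is the jar's centre, 45 mm above its foot; z is the jar's axis, up. Stood in a bay its lid and 12 mm more rise above the rim
- switch_grip (a point): isolator's black handle bar, 85 long x 16 wide x 30 mm tall (70 to 100 mm above the bench), on a fixed grey box 110 (x) x 90 (y) x 55 mm: the point on the bar's upright turning axis, 88 mm above the bench. Its x axis runs along the bar, which reaches 60 mm to +x (the pointer, white line on top) and 25 mm to -x
- switch (a joint): isolator handle: 0 = off, 1.4 rad = on, growing as it turns clockwise seen from above; stops at both ends. A sprung detent (0.1 to 0.15 N m) holds it at either end and snaps it onward past the middle. With it off the pointer lies along the box's long side (box x), with it on nearly across it (box -y)
Not all that is in view belongs to the job. Leave any green or orange look-alike of the part that bears jar1_mid alone.

How it is judged (in metres and radians):
On the way, in this order (a step that is already met when the one before it is completed fails the run):
1. the isolator is turned off (value of joint switch below 0.15 rad), for 0.2 s.
2. every jar stands in a bay, with the isolator still off (z of jar1_mid in the frame of shaker between 0.06 and 0.077 m and x of jar1_mid in the frame of shaker between -0.085 and 0.085 m and y of jar1_mid in the frame of shaker between -0.135 and 0.135 m and angle between each of jar1_mid, jar2_mid, jar3_mid, jar4_mid's own z axis and vertical below 0.2 rad and z of jar2_mid in the frame of shaker between 0.06 and 0.077 m and x of jar2_mid in the frame of shaker between -0.085 and 0.085 m and y of jar2_mid in the frame of shaker between -0.135 and 0.135 m and z of jar3_mid in the frame of shaker between 0.06 and 0.077 m and x of jar3_mid in the frame of shaker between -0.085 and 0.085 m and y of jar3_mid in the frame of shaker between -0.135 and 0.135 m and z of jar4_mid in the frame of shaker between 0.06 and 0.077 m and x of jar4_mid in the frame of shaker between -0.085 and 0.085 m and y of jar4_mid in the frame of shaker between -0.135 and 0.135 m and value of joint switch below 0.3 rad), for 0.2 s.
At the end, for the whole second after the job is handed in: every jar that is there stands in a bay of the shaker, upright within 0.2 rad, its foot less than 8 mm above the bay's floor, and the isolator reads over 1.25 rad (on) (z of jar1_mid in the frame of shaker between 0.06 and 0.077 m and x of jar1_mid in the frame of shaker between -0.085 and 0.085 m and y of jar1_mid in the frame of shaker between -0.135 and 0.135 m and angle between each of jar1_mid, jar2_mid, jar3_mid, jar4_mid's own z axis and vertical below 0.2 rad and z of jar2_mid in the frame of shaker between 0.06 and 0.077 m and x of jar2_mid in the frame of shaker between -0.085 and 0.085 m and y of jar2_mid in the frame of shaker between -0.135 and 0.135 m and z of jar3_mid in the frame of shaker between 0.06 and 0.077 m and x of jar3_mid in the frame of shaker between -0.085 and 0.085 m and y of jar3_mid in the frame of shaker between -0.135 and 0.135 m and z of jar4_mid in the frame of shaker between 0.06 and 0.077 m and x of jar4_mid in the frame of shaker between -0.085 and 0.085 m and y of jar4_mid in the frame of shaker between -0.135 and 0.135 m and value of joint switch above 1.25 rad); the robot touches nothing.
It fails at once if the fingers push on the shaker (over 1.5 N) while the isolator is on (over 0.9 rad) (value of joint switch above 0.9 rad and contact force between the fingers and shaker above 1.5 N).
Of tin1, tin2, tin3, tin4, tin5, tin6 only 1 to 2 are there at a start; the rules pass over those that are not, and their reading is None.
Of jar1, jar2, jar3, jar4 only 3 to 4 are there at a start; the rules pass over those that are not, and their reading is None.
At some moment in a run one of jar1, jar2, jar3, jar4 may be knocked a few centimetres aside while the robot is not near it.
It also fails if it takes over 210 s, if anything falls off the work surface, if the arm or the gripper's body presses on something with over 40 N, if the wrist force passes 120 N, or if a joint passes its speed limit or range.

## Working session

There is one attempt and no reset: what is moved stays moved. The work goes in short steps, Python scripts to look and compute and a tool call to move; the robot and the scene stay as the last step left them, time stands still between calls to the robot, and variables do not carry over. Pictures are saved under pics/ and viewed, at most 14 in all, crops included, and the job is handed in when it is done.

Besides the shell and the picture viewer there is one more tool, called after "Call:" by a JSON object that holds its "op" and its "data". move_arm: Moves the arm, as the interface text tells. Its arguments: {"type":"object","properties":{"increments":{"type":"array"}},"required":["increments"]}

```bash
mkdir -p pics; ls; cat > h.py <<'E'
from rig import *
import numpy as np, cv2
def ray(p,xy):
    K=np.array(p["mtx"]);R=np.array(p["rotation"]);h,w=p["img"].shape[:2]
    d=R@np.linalg.inv(K)@np.array([xy[0]*w,xy[1]*h,1.]);return np.array(p["eye"],float),d
def at_z(p,xy,z):
    e,d=ray(p,xy);return e+d*(z-e[2])/d[2]
def save(p,n): cv2.imwrite(f"pics/{n}.png",p["img"][:,:,::-1])
def proj(p,P):
    R=np.array(p["rotation"]);q=np.array(p["mtx"])@(R.T@(np.array(P)-np.array(p["eye"])));return q[:2]/q[2]
E
python3 - <<'E'
from h import *
s=read_state();print(s["time_s"],s["position"],np.round(s["tcp_rot"],3).tolist(),s["opening"],s["force"],)
try: print(grip_point_offset)
except Exception as e: print(e)
zs={"shaker":0,"bay1":.084,"bay2":.084,"bay3":.084,"bay4":.084,"bay5":.084,"bay6":.084,"jar1_mid":.045,"switch_grip":.088}
for c in ["top","side"]:
    p=capture(c);save(p,c+"0");print(c,np.round(p["eye"],3),np.round(p["rotation"],3).tolist())
    for k,z in zs.items():
        for r in pinpoint(p,k)[:6]: print(k,round(r["confidence"],2),np.round(r["xy"],3),np.round(at_z(p,r["xy"],z),3))
E
```

```text
pics
0.0 [0.28019457 0.55780196 0.19768788] [[-0.893, 0.449, -0.001], [0.449, 0.893, -0.002], [0.0, -0.002, -1.0]] 1.0022110764267023 [-0.19507616  0.47936771  0.61004034]
0.0187
top [ 0.266 -0.026  1.468] [[0.028, -0.985, 0.17], [-1.0, -0.029, -0.001], [0.006, -0.17, -0.985]]
shaker 0.64 [0.461 0.494] [0.516 0.055 0.   ]
bay1 0.87 [0.412 0.516] [0.472 0.132 0.084]
bay1 0.81 [0.41  0.458] [0.547 0.138 0.084]
bay1 0.8 [0.523 0.52 ] [ 0.473 -0.054  0.084]
bay1 0.69 [0.517 0.454] [ 0.557 -0.041  0.084]
bay1 0.63 [0.467 0.513] [0.479 0.041 0.084]
bay1 0.57 [0.463 0.452] [0.557 0.05  0.084]
bay2 0.87 [0.412 0.516] [0.472 0.132 0.084]
bay2 0.81 [0.41  0.458] [0.547 0.138 0.084]
bay2 0.8 [0.523 0.52 ] [ 0.473 -0.054  0.084]
bay2 0.69 [0.517 0.454] [ 0.557 -0.041  0.084]
bay2 0.63 [0.467 0.513] [0.479 0.041 0.084]
bay2 0.57 [0.463 0.452] [0.557 0.05  0.084]
bay3 0.87 [0.412 0.516] [0.472 0.132 0.084]
bay3 0.81 [0.41  0.458] [0.547 0.138 0.084]
bay3 0.8 [0.523 0.52 ] [ 0.473 -0.054  0.084]
bay3 0.69 [0.517 0.454] [ 0.557 -0.041  0.084]
bay3 0.63 [0.467 0.513] [0.479 0.041 0.084]
bay3 0.57 [0.
[... 2405 characters left out ...]
73 [0.452 0.602] [0.558 0.135 0.084]
bay5 0.72 [0.518 0.473] [ 0.466 -0.046  0.084]
bay5 0.63 [0.525 0.528] [0.464 0.039 0.084]
bay6 0.95 [0.523 0.598] [0.474 0.132 0.084]
bay6 0.94 [0.452 0.483] [ 0.557 -0.033  0.084]
bay6 0.75 [0.452 0.532] [0.558 0.042 0.084]
bay6 0.73 [0.452 0.602] [0.558 0.135 0.084]
bay6 0.72 [0.518 0.473] [ 0.466 -0.046  0.084]
bay6 0.63 [0.525 0.528] [0.464 0.039 0.084]
jar1_mid 0.91 [0.467 0.417] [ 0.534 -0.205  0.045]
jar1_mid 0.81 [0.373 0.73 ] [0.647 0.238 0.045]
jar1_mid 0.71 [0.394 0.452] [ 0.646 -0.14   0.045]
jar1_mid 0.32 [0.455 0.607] [0.555 0.104 0.045]
switch_grip 0.95 [0.541 0.823] [0.476 0.355 0.088]
switch_grip 0.59 [0.55  0.364] [ 0.399 -0.252  0.088]
```

View pics/top0.png

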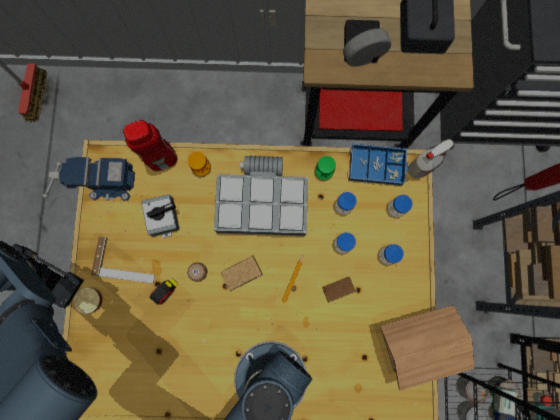

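View pics/side0.png

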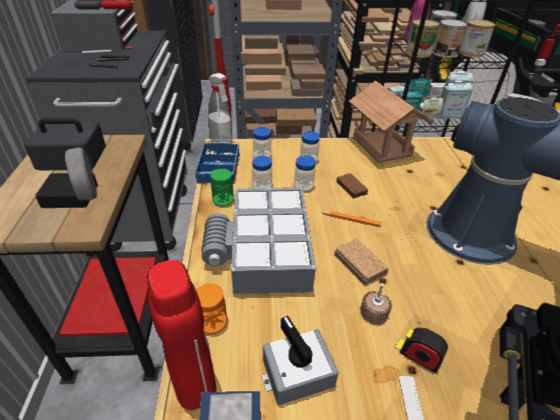

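The four blue lids in the top view sit near (347,203), (402,206), (345,243) and (392,254). The green (325,168) and orange (199,164) jars are decoys. The isolator is at (158,212). Next I'll measure the lids and shaker, and the handle bar direction.

```bash
cat >> h.py <<'E'
def blobs(p,lo,hi,amin=60):
    m=cv2.inRange(cv2.cvtColor(p["img"],cv2.COLOR_RGB2HSV),lo,hi)
    n,l,st,c=cv2.connectedComponentsWithStats(m)
    return [(c[i],st[i]) for i in range(1,n) if st[i][4]>=amin]
def lids(p,z=.088):
    h,w=p["img"].shape[:2]
    return [np.append(np.round(at_z(p,(c+.5)/[w,h],z)[:2],4),s[4]) for c,s in blobs(p,(100,150,60),(120,255,255))]
BAY=np.array([[x,y] for x in(-.041,.041) for y in(.092,0,-.092)])
def fit(P,Q):
    p0,q0=P.mean(0),Q.mean(0);a=P-p0;b=Q-q0
    t=np.arctan2((a[:,0]*b[:,1]-a[:,1]*b[:,0]).sum(),(a*b).sum());R=np.array([[np.cos(t),-np.sin(t)],[np.sin(t),np.cos(t)]])
    return t,q0-R@p0,R
E
python3 - <<'E'
from h import *
for c in ["top","side"]:
    p=capture(c);print(c);[print(l) for l in lids(p)]
    Q=np.array([at_z(p,r["xy"],.084)[:2] for r in pinpoint(p,"bay1")[:6]])
    g=np.array([.515,.045])+BAY
    M=[Q[np.argmin(np.linalg.norm(Q-k,axis=1))] for k in g];t,o,R=fit(BAY,np.array(M))
    print("net yaw",np.degrees(t),o,np.round((BAY@R.T+o-M)*1000).tolist())
    # white flaps centroid z .082
    h,w=p["img"].shape[:2];L=[]
    for c2,s in blobs(p,(0,0,170),(180,40,255),150):
        q=at_z(p,(c2+.5)/[w,h],.082)[:2]
        if abs(q[0]-.515)<.1 and abs(q[1]-.045)<.15: L.append(q)
    L=np.array(L);print(len(L))
    if len(L)>=6:
        M=[L[np.argmin(np.linalg.norm(L-k,axis=1))] for k in g];t,o,R=fit(BAY,np.array(M));print("flap yaw",np.degrees(t),o,np.round((BAY@R.T+o-M)*1000,1).tolist())
p=capture("wrist");print(p["eye"],np.round(p["rotation"],3).tolist())
E
```

```text
top
[ 6.459e-01 -3.016e-01  8.910e+02]
[ 5.283e-01 -2.145e-01  2.390e+02]
[  0.5254  -0.3818 243.    ]
[ 4.065e-01 -2.130e-01  2.440e+02]
[  0.3758  -0.3531 252.    ]
net yaw -0.7704545504858369 [0.51160606 0.04235187] [[-4.0, 10.0], [-3.0, -8.0], [5.0, 4.0], [1.0, 7.0], [4.0, -10.0], [-3.0, -3.0]]
0
side
[  0.5279  -0.3675 162.    ]
[  0.3795  -0.3388 164.    ]
[ 6.511e-01 -2.515e-01  4.490e+02]
[ 5.315e-01 -2.016e-01  2.100e+02]
[ 4.104e-01 -1.993e-01  2.130e+02]
[  0.6642  -0.1821 142.    ]
[ 0.6853 -0.1336 94.    ]
net yaw 0.36365434103435834 [0.5142889 0.0455221] [[-1.0, 4.0], [5.0, 9.0], [9.0, -3.0], [-1.0, 1.0], [-11.0, -2.0], [-1.0, -9.0]]
6
flap yaw -0.08417687348076326 [0.51858681 0.04757191] [[-0.0, 0.6], [-0.4, -0.3], [-0.3, -0.5], [0.1, 0.8], [0.4, -0.3], [0.2, -0.2]]
[0.21539498 0.59105164 0.38489536] [[0.449, 0.861, 0.24], [0.893, -0.433, -0.12], [0.001, 0.268, -0.963]]
```

Call:
{"op": "move_arm", "data": {"increments": [[[-0.9,-0.27,-0.16],[0,0,0],0],[[-0.9,-0.27,-0.16],[0,0,0],0],[[-0.9,-0.27,-0.16],[0,0,0],0],[[-0.9,-0.27,-0.16],[0,0,0],0],[[-0.9,-0.27,-0.16],[0,0,0],0],[[-0.9,-0.27,-0.16],[0,0,0],0],[[-0.9,-0.27,-0.16],[0,0,0],0],[[-0.9,-0.27,-0.16],[0,0,0],0],[[-0.9,-0.27,-0.16],[0,0,0],0],[[-0.9,-0.27,-0.16],[0,0,0],0],[[-0.9,-0.27,-0.16],[0,0,0],0],[[0,0,0],[0,0,0],0]]}}

```text
time_s: 2.25
position: [0.511, 0.3421, 0.2526]
tcp_rot: [[-0.891, 0.453, 0.005], [0.453, 0.891, -0.001], [-0.005, 0.002, -1.0]]
force: [-0.1, 0.4, 0.4]
opening: 1.003
grasp_force: 0.0
```

```bash
cat >> h.py <<'E'
from scipy.optimize import least_squares
def lidfit(ps,obs,g):
    "obs: list of pixel centroids, one per picture; silhouette centroid of lid cylinder"
    a=np.linspace(0,2*np.pi,40,False)
    def res(v):
        r=[]
        for p,o in zip(ps,obs):
            C=np.array([proj(p,(v[0]+.028*np.cos(t),v[1]+.028*np.sin(t),z)) for z in(.072,.09) for t in a],np.float32)
            M=cv2.moments(cv2.convexHull(C));r+=[M["m10"]/M["m00"]-o[0],M["m01"]/M["m00"]-o[1]]
        return r
    s=least_squares(res,g);return s.x,np.sqrt(np.mean(np.square(s.fun)))
E
python3 - <<'E'
from h import *
pt,ps=capture("top"),capture("side")
bt=[c for c,s in blobs(pt,(100,150,60),(120,255,255)) if s[4]<400]
bs=[c for c,s in blobs(ps,(100,150,60),(120,255,255)) if 150<s[4]<300]
for g in [(.528,-.21),(.526,-.375),(.408,-.207),(.377,-.347)]:
    n=lambda p,b:b[np.argmin([np.linalg.norm(c-proj(p,(*g,.085))) for c in b])]
    ot,os_=n(pt,bt),n(ps,bs)
    print(lidfit([pt,ps],[ot,os_],g),lidfit([pt],[ot],g)[0],lidfit([ps],[os_],g)[0])
p=capture("wrist");save(p,"w1");s=read_state();print(s["time_s"],s["position"])
for r in pinpoint(p,"switch_grip"): print(r["confidence"],np.array(r["xy"])*[560,420],at_z(p,r["xy"],.088))
E
```

```text
Traceback (most recent call last):
ValueError: attempt to get argmin of an empty sequence
```

```bash
python3 - <<'E'
from h import *
p=capture("wrist");save(p,"w1");s=read_state();print(s["time_s"],s["position"])
for r in pinpoint(p,"switch_grip"): print(r["confidence"],np.array(r["xy"])*[560,420],at_z(p,r["xy"],.088))
E
```

```text
2.4 [0.50565937 0.34529127 0.25124486]
0.78 [285.376 149.814] [0.48177095 0.36030557 0.088     ]
```

View pics/w1.png

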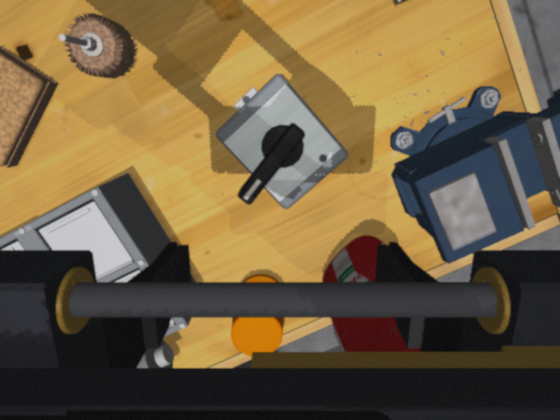

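```bash
python3 - <<'E'
from h import *
p=capture("wrist")
f=lambda u,v,z:at_z(p,(u/560,v/420),z)
a,b=f(247,196,.1),f(298,129,.1);print(a,b,np.linalg.norm(a-b),np.degrees(np.arctan2(*(a-b)[1::-1])),"axis from ends",b+(a-b)*25/85)
for u,v in[(217,130),(279,76),(347,155),(287,207)]:print(f(u,v,.055))
E
```

```text
[0.5006327  0.31104727 0.1       ] [0.46710336 0.37995844 0.1       ] 0.07663528295652841 -64.05434745786573 axis from ends [0.47696493 0.35969045 0.1       ]
[0.43521621 0.30733608 0.055     ]
[0.41739159 0.38584822 0.055     ]
[0.51646887 0.41333578 0.055     ]
[0.53826507 0.33421048 0.055     ]
```

Call:
{"op": "move_arm", "data": {"increments": [[[0,0,0],[0,0,0.052],0],[[0,0,0],[0,0,0.052],0],[[0,0,0],[0,0,0.052],0],[[0,0,0],[0,0,0.052],0],[[0,0,0],[0,0,0.052],0],[[0,0,0],[0,0,0.052],0],[[0.4,-0.3,0.5],[0,0,0],0],[[0.4,-0.3,0.5],[0,0,0],0],[[0,0,0.5],[0,0,0],0],[[0,0,0.5],[0,0,0],0],[[0,0,0],[0,0,0],0],[[0,0,0],[0,0,0],0]]}}

```text
time_s: 3.5
position: [0.4779, 0.3597, 0.1908]
tcp_rot: [[-0.438, 0.899, -0.002], [0.899, 0.438, -0.001], [0.0, -0.002, -1.0]]
force: [-0.2, 0.8, 0.2]
opening: 0.998
grasp_force: 0.0
```

```bash
python3 - <<'E'
from h import *
s=read_state();print(s["position"],np.round(s["tcp_rot"],3).tolist(),s["joint_positions"])
p=capture("wrist");save(p,"w2")
for r in pinpoint(p,"switch_grip"): print(r["confidence"],np.array(r["xy"])*[560,420],at_z(p,r["xy"],.088))
q=capture("side");
for r in pinpoint(q,"switch_grip"): print(r["confidence"],np.array(r["xy"])*[560,420],at_z(q,r["xy"],.088))
print(proj(p,(.478,.359,.1)),proj(p,(.478+.06*.43,.359-.06*.903,.1)))
E
```

```text
[0.47785535 0.35970979 0.19076311] [[-0.438, 0.899, -0.002], [0.899, 0.438, -0.001], [0.0, -0.002, -1.0]] [2.62721120e+01 2.87109301e+01 8.64451394e+01 7.11891902e-03
 6.49834777e+01 2.98311713e-01]
0.92 [283.304 201.18 ] [0.479921   0.35654119 0.088     ]
0.91 [301.224 343.182] [0.47872571 0.35001321 0.088     ]
[282.43771212 201.35087873] [281.78808675 273.34771979]
```

View pics/w2.png

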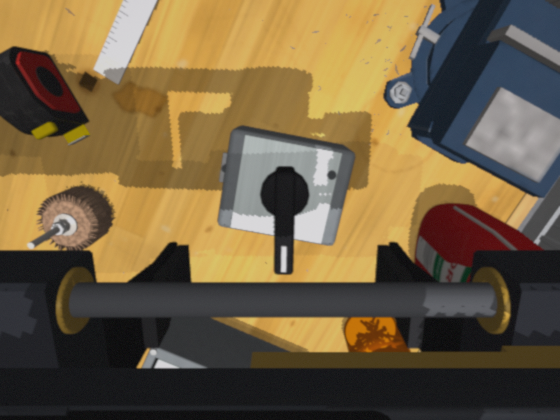

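The bar runs from (284,170) to (283,273), where predicted and centred between the fingers. Next I descend, grip it and turn it off.

Call:
{"op": "move_arm", "data": {"increments": [[[0,0,0.5],[0,0,0],0],[[0,0,0.5],[0,0,0],0],[[0,0,0.5],[0,0,0],0],[[0,0,0.5],[0,0,0],0],[[0,0,0.5],[0,0,0],0],[[0,0,0.5],[0,0,0],0],[[0,0,0.5],[0,0,0],0],[[0,0,0.5],[0,0,0],0.4],[[0,0,0],[0,0,0],0.6],[[0,0,0],[0,0,0],0.7],[[0,0,0],[0,0,0],0.8],[[0,0,0],[0,0,0],1],[[0,0,0],[0,0,0],1],[[0,0,0],[0,0,0],1],[[0,0,0],[0,0,0],1],[[0,0,0],[0,0,0],1]]}}

```text
time_s: 5.03
position: [0.4795, 0.3592, 0.0718]
tcp_rot: [[-0.436, 0.9, 0.001], [0.9, 0.436, 0.0], [-0.0, 0.001, -1.0]]
force: [-0.5, -0.4, 1.1]
opening: 0.403
grasp_force: 0.0
```

Call:
{"op": "move_arm", "data": {"increments": [[[0,0,0],[0,0,0],1],[[0,0,0],[0,0,0],1],[[0,0,0],[0,0,0],1],[[0,0,0],[0,0,0],1],[[0,0,0],[0,0,0],1],[[0,0,0],[0,0,0],1],[[0,0,0],[0,0,0],1],[[0,0,0],[0,0,0],1]]}}

```text
time_s: 5.7
position: [0.4791, 0.359, 0.0714]
tcp_rot: [[-0.436, 0.9, -0.0], [0.9, 0.436, -0.0], [0.0, -0.001, -1.0]]
force: [-0.7, -0.1, 1.1]
opening: 0.177
grasp_force: 30.0
```

Call:
{"op": "move_arm", "data": {"increments": [[[0,0,0],[0,0,-0.04],1],[[0,0,0],[0,0,-0.04],1],[[0,0,0],[0,0,-0.04],1],[[0,0,0],[0,0,-0.04],1],[[0,0,0],[0,0,-0.04],1],[[0,0,0],[0,0,-0.04],1],[[0,0,0],[0,0,-0.04],1],[[0,0,0],[0,0,-0.04],1],[[0,0,0],[0,0,-0.04],1],[[0,0,0],[0,0,-0.04],1],[[0,0,0],[0,0,-0.04],1],[[0,0,0],[0,0,-0.04],1],[[0,0,0],[0,0,-0.04],1],[[0,0,0],[0,0,-0.04],1],[[0,0,0],[0,0,-0.04],1],[[0,0,0],[0,0,-0.04],1],[[0,0,0],[0,0,-0.04],1],[[0,0,0],[0,0,0],1],[[0,0,0],[0,0,0],1]]}}

```text
time_s: 7.28
position: [0.4784, 0.3576, 0.0714]
tcp_rot: [[-0.955, -0.298, -0.003], [-0.298, 0.955, -0.003], [0.003, -0.002, -1.0]]
force: [-2.6, -5.3, 3.4]
opening: 0.177
grasp_force: 30.3
```

```bash
python3 - <<'E'
from h import *
s=read_state();print({k:np.round(s[k],3).tolist() for k in s})
E
```

```text
{'time_s': 7.283, 'joint_positions': [26.111, 37.758, 92.026, -0.102, 50.414, -81.155], 'qvel': [0.027, -0.058, 0.035, -0.029, -0.081, 0.363], 'tau': [2.167, -43.112, -14.141, 0.624, -1.023, -0.387], 'position': [0.478, 0.358, 0.071], 'tcp_rot': [[-0.955, -0.298, -0.003], [-0.298, 0.955, -0.003], [0.003, -0.002, -1.0]], 'force': [-2.598, -5.258, 3.401], 'moment': [-0.839, 0.277, -0.42], 'grasp_force': 30.274, 'opening': 0.177}
```

Call:
{"op": "move_arm", "data": {"increments": [[[0,0,0],[0,0,0],0.6],[[0,0,0],[0,0,0],0.6],[[0,0,0],[0,0,0],0.6],[[0,0,0],[0,0,0],0.6],[[0,0,0],[0,0,0],0.6],[[0,0,-0.5],[0,0,0],0.6],[[0,0,-1],[0,0,0],0.6],[[0,0,-1],[0,0,0],0.6],[[0,0,-1],[0,0,0.048],1],[[0,0,-1],[0,0,0.048],1],[[0,0,-0.7],[0,0,0.048],1],[[0,0,0],[0,0,0],1],[[0,0,0],[0,0,0],1]]}}

```text
time_s: 8.37
position: [0.4801, 0.3597, 0.2289]
tcp_rot: [[-1.0, -0.005, 0.003], [-0.005, 1.0, 0.002], [-0.003, 0.002, -1.0]]
force: [-0.4, -0.1, 0.0]
opening: 0.101
grasp_force: 0.0
```

```bash
python3 - <<'E'
from h import *
s=read_state();print(s["position"],np.round(s["tcp_rot"],3).tolist())
p=capture("wrist");save(p,"w3")
p=capture("side");save(p,"s3")
h,w=p["img"].shape[:2];L=[]
for c2,sg in blobs(p,(0,0,170),(180,40,255),150):
    q=at_z(p,(c2+.5)/[w,h],.082)[:2];print(np.round(q,3),sg)
E
```

```text
[0.48006262 0.3597499  0.22888261] [[-1.0, -0.005, 0.003], [-0.005, 1.0, 0.002], [-0.003, 0.002, -1.0]]
[ 0.972 -0.992] [142  41  27  46 180]
[ 0.935 -0.832] [145  53  25  48 180]
[-0.46  -0.731] [497  63  42  38 306]
[ 0.879 -0.719] [155  64  23  51 190]
[-0.378 -0.85 ] [450  69  52  14 507]
[-0.301 -0.711] [438  81  59  24 529]
[ 0.841 -0.469] [155  93  22  55 205]
[-0.093 -0.589] [420  96  23  13 187]
[ 1.132 -0.609] [ 54  98  67   7 185]
[ 0.665 -0.489] [209 108  21  19 206]
[ 0.812 -0.352] [159 110  20  56 202]
[ 0.784 -0.242] [163 128  19  59 198]
[ 1.065 -0.257] [ 66 149  15  18 186]
[ 0.756 -0.131] [168 150  18  61 178]
[0.55  0.058] [ 225  171   60  100 4160]
[0.719 0.037] [173 204  19  43 501]
[0.726 0.332] [148 325  15  27 179]
[0.497 0.34 ] [264 331  52  18 274]
[0.481 0.396] [ 274  339   58   51 1085]
[0.897 0.408] [ 19 356  29  64 291]
[0.779 0.373] [ 94 356  43  22 557]
[0.761 0.429] [  72  365   88   55 2522]
[0.869 0.401] [ 46 370  14  27 151]
[0.32  0.446] [399 376  25  44 655]
[0.593 0.447] [ 209  393   43   27 1081]
```

View pics/w3.png

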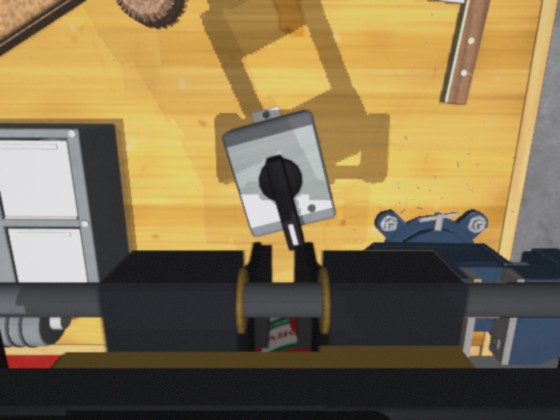

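The isolator is off: its pointer lies along the long side of the box, ending at (295,243). Next I look straight down on the shaker.

Call:
{"op": "move_arm", "data": {"increments": [[[-0.33,-0.87,-0.06],[0,0,0],1],[[-0.33,-0.87,-0.06],[0,0,0],1],[[-0.33,-0.87,-0.06],[0,0,0],1],[[-0.33,-0.87,-0.06],[0,0,0],1],[[-0.33,-0.87,-0.06],[0,0,0],1],[[-0.33,-0.87,-0.06],[0,0,0],1],[[-0.33,-0.87,-0.06],[0,0,0],1],[[-0.33,-0.87,-0.06],[0,0,0],1],[[-0.33,-0.87,-0.06],[0,0,0],1],[[-0.33,-0.87,-0.06],[0,0,0],1],[[-0.33,-0.87,-0.06],[0,0,0],1],[[-0.33,-0.87,-0.06],[0,0,0],1],[[0,0,0],[0,0,0],1],[[0,0,0],[0,0,0],1]]}}

```text
time_s: 9.63
position: [0.5987, 0.0451, 0.2469]
tcp_rot: [[-1.0, -0.001, -0.004], [-0.001, 1.0, 0.001], [0.004, 0.001, -1.0]]
force: [0.1, 0.6, -1.4]
opening: 0.005
grasp_force: 0.0
```

```bash
python3 - <<'E'
from h import *
s=read_state();print(s["time_s"],s["position"],np.round(s["tcp_rot"],3).tolist())
p=capture("wrist")
h,w=420,560;L=[]
for c2,sg in blobs(p,(0,0,180),(180,40,255),1500):
    q=at_z(p,(c2+.5)/[w,h],.082)[:2];print(np.round(q,4),sg);L.append(q)
o=np.array([.518,.047])
for th,yy in [(0,0)]:
  I=p["img"].copy()
  for b in BAY: 
    for dx,dy in[(-.037,-.035),(.037,-.035),(-.037,.035),(.037,.035)]:
        u=proj(p,(*(o+b+[dx,dy]),.084)); cv2.circle(I,tuple(int(round(t)) for t in u),2,(255,0,0),-1)
p2=dict(p);p2["img"]=I;save(p2,"w4")
E
```

```text
9.6333 [0.59867598 0.04505006 0.24690445] [[-1.0, -0.001, -0.004], [-0.001, 1.0, 0.001], [0.004, 0.001, -1.0]]
[ 0.4768 -0.047 ] [ 135    0   81   87 6615]
[0.4743 0.0211] [ 244    0   27   87 1799]
[0.4792 0.1574] [ 390    0   41   88 2510]
[0.4858 0.0626] [ 282   17   39   71 2383]
[0.4866 0.1148] [ 349   24   31   64 1531]
[ 0.5563 -0.0522] [ 144  100   74   78 4603]
[0.5508 0.1582] [ 381  101   40   78 1516]
```

View pics/w4.png

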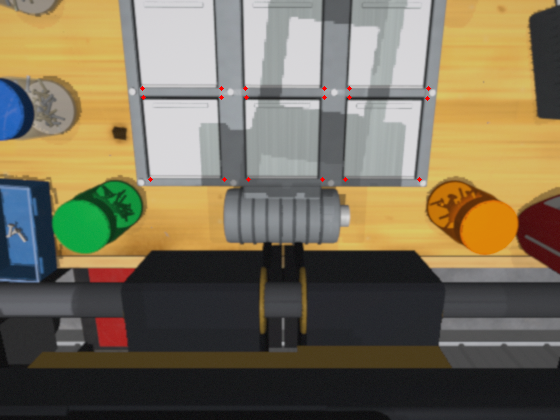

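The predicted bay corners (red) lie within about 2 px of the real ones, so the shaker origin is about (0.518, 0.0465) with no yaw. Next I press on the flaps with closed fingers, starting with bay 5.

Call:
{"op": "move_arm", "data": {"increments": [[[0.42,0,1],[0,0,0],1],[[0.42,0,1],[0,0,0],1],[[0.42,0,1],[0,0,0],1],[[0.42,0,1],[0,0,0],1],[[0,0,1],[0,0,0],1],[[0,0,0.3],[0,0,0],1],[[0,0,0.3],[0,0,0],1],[[0,0,0.25],[0,0,0],1],[[0,0,0],[0,0,0],1],[[0,0,0],[0,0,0],1]]}}

```text
time_s: 10.52
position: [0.5498, 0.0463, 0.0742]
tcp_rot: [[-1.0, -0.004, 0.002], [-0.004, 1.0, -0.0], [-0.002, -0.0, -1.0]]
force: [-0.1, 0.4, -0.4]
opening: 0.005
grasp_force: 0.0
```

Call:
{"op": "move_arm", "data": {"increments": [[[0,0,0.3],[0,0,0],1],[[0,0,0.3],[0,0,0],1],[[0,0,0],[0,0,0],1],[[0,0,0],[0,0,0],1]]}}

```text
time_s: 10.85
position: [0.5505, 0.046, 0.0565]
tcp_rot: [[-1.0, -0.003, 0.004], [-0.003, 1.0, -0.0], [-0.004, -0.0, -1.0]]
force: [0.1, 0.4, 5.4]
opening: 0.005
grasp_force: 2.9
```

Call:
{"op": "move_arm", "data": {"increments": [[[0,0,-0.8],[0,0,0],1],[[0,0,-0.8],[0,0,0],1],[[0,-0.8,0],[0,0,0],1],[[0,-0.8,0],[0,0,0],1],[[0,-0.8,0],[0,0,0],1],[[0,-0.67,0],[0,0,0],1],[[0,0,0.3],[0,0,0],1],[[0,0,0.3],[0,0,0],1],[[0,0,0.3],[0,0,0],1],[[0,0,0.2],[0,0,0],1],[[0,0,0],[0,0,0],1],[[0,0,0],[0,0,0],1]]}}

```text
time_s: 11.85
position: [0.5485, -0.0448, 0.0697]
tcp_rot: [[-1.0, -0.005, -0.002], [-0.005, 1.0, 0.001], [0.002, 0.001, -1.0]]
force: [0.2, -0.7, -0.3]
opening: 0.005
grasp_force: 0.0
```

Call:
{"op": "move_arm", "data": {"increments": [[[0,0,-0.6],[0,0,0],1],[[0,0,-0.6],[0,0,0],1],[[0.7,0,0],[0,0,0],1],[[0.7,0,0],[0,0,0],1],[[0.7,0,0],[0,0,0],1],[[0.63,0,0],[0,0,0],1],[[0,0,0.3],[0,0,0],1],[[0,0,0.3],[0,0,0],1],[[0,0,0.3],[0,0,0],1],[[0,0,0.3],[0,0,0],1],[[0,0,0],[0,0,0],1],[[0,0,0],[0,0,0],1]]}}

```text
time_s: 12.85
position: [0.4674, -0.0461, 0.0695]
tcp_rot: [[-1.0, -0.004, -0.002], [-0.004, 1.0, 0.001], [0.002, 0.001, -1.0]]
force: [-0.3, 0.3, -0.1]
opening: 0.003
grasp_force: 0.0
```

Call:
{"op": "move_arm", "data": {"increments": [[[0,0,-0.6],[0,0,0],1],[[0,0,-0.6],[0,0,0],1],[[0,0.8,0],[0,0,0],1],[[0,0.8,0],[0,0,0],1],[[0,0.8,0],[0,0,0],1],[[0,0.67,0],[0,0,0],1],[[0,0,0.3],[0,0,0],1],[[0,0,0.3],[0,0,0],1],[[0,0,0.3],[0,0,0],1],[[0,0,0.3],[0,0,0],1],[[0,0,0],[0,0,0],1],[[0,0,0],[0,0,0],1]]}}

```text
time_s: 13.85
position: [0.4663, 0.0452, 0.0695]
tcp_rot: [[-1.0, -0.002, -0.002], [-0.002, 1.0, 0.0], [0.002, 0.0, -1.0]]
force: [-0.5, -0.1, -0.4]
opening: 0.006
grasp_force: 0.0
```

Call:
{"op": "move_arm", "data": {"increments": [[[0,0,-0.6],[0,0,0],1],[[0,0,-0.6],[0,0,0],1],[[0,0.8,0],[0,0,0],1],[[0,0.8,0],[0,0,0],1],[[0,0.8,0],[0,0,0],1],[[0,0.67,0],[0,0,0],1],[[0,0,0.3],[0,0,0],1],[[0,0,0.3],[0,0,0],1],[[0,0,0.3],[0,0,0],1],[[0,0,0.3],[0,0,0],1],[[0,0,0],[0,0,0],1],[[0,0,0],[0,0,0],1]]}}

```text
time_s: 14.85
position: [0.4659, 0.1371, 0.0695]
tcp_rot: [[-1.0, -0.002, -0.003], [-0.002, 1.0, -0.0], [0.003, -0.0, -1.0]]
force: [-0.2, -0.1, -0.5]
opening: 0.003
grasp_force: 0.0
```

Call:
{"op": "move_arm", "data": {"increments": [[[0,0,-0.6],[0,0,0],1],[[0,0,-0.6],[0,0,0],1],[[-0.7,0,0],[0,0,0],1],[[-0.7,0,0],[0,0,0],1],[[-0.7,0,0],[0,0,0],1],[[-0.63,0,0],[0,0,0],1],[[0,0,0.3],[0,0,0],1],[[0,0,0.3],[0,0,0],1],[[0,0,0.3],[0,0,0],1],[[0,0,0.3],[0,0,0],1],[[0,0,0],[0,0,0],1],[[0,0,0],[0,0,0],1]]}}

```text
time_s: 15.85
position: [0.5466, 0.1383, 0.0694]
tcp_rot: [[-1.0, -0.004, -0.003], [-0.004, 1.0, -0.0], [0.003, -0.0, -1.0]]
force: [-0.5, 0.2, 0.4]
opening: 0.006
grasp_force: 0.0
```

```bash
python3 - <<'E'
from h import *
s=read_state();print(s["position"],s["force"])
p=capture("side")
print(proj(p,s["position"]),proj(p,(.518,.0465,.084)))
cv2.imwrite("pics/s5.png",cv2.resize(p["img"][150:330,160:400,::-1],None,fx=3,fy=3,interpolation=cv2.INTER_CUBIC))
E
```

```text
[0.54663702 0.13826291 0.06943597] [-0.51993786  0.23875687  0.38985453]
[258.86719117 258.74297759] [270.65032627 224.37164038]
```

View pics/s5.png

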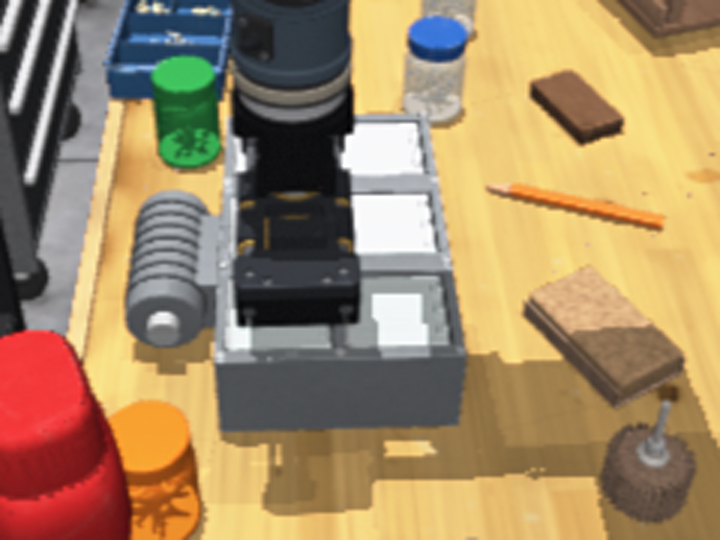

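Call:
{"op": "move_arm", "data": {"increments": [[[0,0,0.2],[0,0,0],1],[[0,0,0.2],[0,0,0],1],[[0,0,0],[0,0,0],1],[[0,0,0],[0,0,0],1]]}}

```text
time_s: 16.23
position: [0.5481, 0.1383, 0.0582]
tcp_rot: [[-1.0, -0.003, -0.001], [-0.003, 1.0, -0.0], [0.001, -0.0, -1.0]]
force: [-0.6, 0.9, 0.8]
opening: 0.008
grasp_force: 0.2
```

Call:
{"op": "move_arm", "data": {"increments": [[[0,0,0.15],[0,0,0],1],[[0,0,0],[0,0,0],1],[[0,0,0],[0,0,0],1]]}}

```text
time_s: 16.48
position: [0.5484, 0.1383, 0.0539]
tcp_rot: [[-1.0, -0.003, -0.0], [-0.003, 1.0, -0.0], [0.0, -0.0, -1.0]]
force: [0.4, -0.1, 0.4]
opening: 0.004
grasp_force: 0.2
```

Call:
{"op": "move_arm", "data": {"increments": [[[0,0,0.15],[0,0,0],1],[[0,0,0],[0,0,0],1],[[0,0,0],[0,0,0],1]]}}

```text
time_s: 16.73
position: [0.5484, 0.1383, 0.0493]
tcp_rot: [[-1.0, -0.003, -0.0], [-0.003, 1.0, 0.0], [0.0, 0.0, -1.0]]
force: [0.3, -0.1, 0.3]
opening: 0.004
grasp_force: 0.3
```

Call:
{"op": "move_arm", "data": {"increments": [[[0,0,-0.8],[0,0,0],1],[[0,0,-0.8],[0,0,0],1],[[0.7,0,0],[0,0,0],1],[[0.7,0,0],[0,0,0],1],[[0.7,0,0],[0,0,0],1],[[0.63,0,0],[0,0,0],1],[[0,0,0.5],[0,0,0],1],[[0,0,0.3],[0,0,0],1],[[0,0,0.3],[0,0,0],1],[[0,0,0.3],[0,0,0],1],[[0,0,0],[0,0,0],1],[[0,0,0],[0,0,0],1],[[0,0,0],[0,0,0],1]]}}

```text
time_s: 17.82
position: [0.4675, 0.138, 0.0563]
tcp_rot: [[-1.0, -0.003, 0.001], [-0.003, 1.0, 0.0], [-0.001, 0.0, -1.0]]
force: [-3.1, -0.3, 12.7]
opening: 0.013
grasp_force: 6.4
```

Call:
{"op": "move_arm", "data": {"increments": [[[0,0,-0.7],[0,0,0],1],[[0,0,-0.7],[0,0,0],1],[[0,-0.8,0],[0,0,0],1],[[0,-0.8,0],[0,0,0],1],[[0,-0.8,0],[0,0,0],1],[[0,-0.67,0],[0,0,0],1],[[0,0,0.5],[0,0,0],1],[[0,0,0.3],[0,0,0],1],[[0,0,0.3],[0,0,0],1],[[0,0,0.3],[0,0,0],1],[[0,0,0],[0,0,0],1],[[0,0,0],[0,0,0],1],[[0,0,0],[0,0,0],1]]}}

```text
time_s: 18.9
position: [0.4667, 0.0464, 0.0555]
tcp_rot: [[-1.0, -0.004, -0.001], [-0.004, 1.0, 0.0], [0.001, 0.0, -1.0]]
force: [-1.5, 0.2, 0.9]
opening: 0.004
grasp_force: 0.2
```

Call:
{"op": "move_arm", "data": {"increments": [[[0,0,-0.7],[0,0,0],1],[[0,0,-0.7],[0,0,0],1],[[0,-0.8,0],[0,0,0],1],[[0,-0.8,0],[0,0,0],1],[[0,-0.8,0],[0,0,0],1],[[0,-0.67,0],[0,0,0],1],[[0,0,0.5],[0,0,0],1],[[0,0,0.3],[0,0,0],1],[[0,0,0.3],[0,0,0],1],[[0,0,0.3],[0,0,0],1],[[0,0,0],[0,0,0],1],[[0,0,0],[0,0,0],1],[[0,0,0],[0,0,0],1]]}}

```text
time_s: 19.98
position: [0.467, -0.0456, 0.0555]
tcp_rot: [[-1.0, -0.004, -0.001], [-0.004, 1.0, 0.0], [0.001, 0.0, -1.0]]
force: [-0.1, 1.0, 0.2]
opening: 0.003
grasp_force: 0.2
```

Call:
{"op": "move_arm", "data": {"increments": [[[0,0,-0.7],[0,0,0],1],[[0,0,-0.7],[0,0,0],1],[[-0.7,0,0],[0,0,0],1],[[-0.7,0,0],[0,0,0],1],[[-0.7,0,0],[0,0,0],1],[[-0.63,0,0],[0,0,0],1],[[0,0,0.5],[0,0,0],1],[[0,0,0.3],[0,0,0],1],[[0,0,0.3],[0,0,0],1],[[0,0,0.3],[0,0,0],1],[[0,0,0],[0,0,0],1],[[0,0,0],[0,0,0],1],[[0,0,0],[0,0,0],1]]}}

```text
time_s: 21.07
position: [0.5486, -0.0459, 0.0556]
tcp_rot: [[-1.0, -0.003, -0.001], [-0.003, 1.0, 0.0], [0.001, 0.0, -1.0]]
force: [-0.9, 0.9, 0.6]
opening: 0.005
grasp_force: 0.2
```

Bays 5 and 1 stop hard, with 5–13 N and pad force, so they hold tins. Bays 2, 3, 4 and 6 are empty. Next I go over the jars with the gripper open.

Call:
{"op": "move_arm", "data": {"increments": [[[0,0,-1],[0,0,0],1],[[0,0,-1],[0,0,0],1],[[0,0,-1],[0,0,0],0.5],[[-0.04,-0.9,-0.58],[0,0,0],0.3],[[-0.04,-0.9,-0.58],[0,0,0],0],[[-0.04,-0.9,-0.58],[0,0,0],0],[[-0.04,-0.9,-0.58],[0,0,0],0],[[-0.04,-0.9,-0.58],[0,0,0],0],[[-0.04,-0.9,-0.58],[0,0,0],0],[[-0.04,-0.9,-0.58],[0,0,0],0],[[-0.04,-0.9,-0.58],[0,0,0],0],[[-0.04,-0.9,-0.58],[0,0,0],0],[[0,0,0],[0,0,0],0],[[0,0,0],[0,0,0],0]]}}

```text
time_s: 22.23
position: [0.5608, -0.2906, 0.3036]
tcp_rot: [[-1.0, -0.001, 0.003], [-0.001, 1.0, -0.002], [-0.003, -0.002, -1.0]]
force: [-0.3, -0.8, -1.1]
opening: 0.83
grasp_force: 0.0
```

```bash
cat > jars.py <<'E'
from h import *
s=read_state();print(s["time_s"],s["position"],s["opening"])
p=capture("wrist");save(p,"w%d"%(s["time_s"]*100))
for c,sg in blobs(p,(100,150,60),(120,255,255),150):
    if c[1]>240: continue
    g=at_z(p,c/[560,420],.085)[:2];print(np.round(c),sg[:5],"lid",np.round(lidfit([p],[c],g)[0],4))
for r in pinpoint(p,"jar1_mid"): print(round(r["confidence"],2),np.round(np.array(r["xy"])*[560,420]),np.round(at_z(p,r["xy"],.045),4))
E
python3 jars.py; ls pics
```

```text
22.2333 [ 0.56083546 -0.29061882  0.30364835] 0.8298208042664882
[221.   6.] [198   0  47  15 489] lid [ 0.3996 -0.351 ]
[363.  21.] [ 336    0   56   48 2263] lid [ 0.4134 -0.2116]
[199. 139.] [ 173  114   52   51 2065] lid [ 0.5285 -0.3808]
[355. 143.] [ 331  118   50   51 2005] lid [ 0.532  -0.2132]
[311. 222.] [285 207  44  46 847] lid [ 0.6215 -0.2591]
0.78 [397. 228.] [ 0.6411 -0.1482  0.045 ]
s3.png
s5.png
side0.png
top0.png
w1.png
w2.png
w2223.png
w3.png
w4.png
```

Call:
{"op": "move_arm", "data": {"increments": [[[0.16,0.43,0.7],[0,0,0],0],[[0.16,0.43,0.7],[0,0,0],0],[[0.16,0.43,0.7],[0,0,0],0],[[0.16,0.43,0.7],[0,0,0],0],[[0.16,0.43,0.7],[0,0,0],0],[[0.16,0.43,0.7],[0,0,0],0],[[0,0,0.9],[0,0,0],0],[[0,0,0.9],[0,0,0],0],[[0,0,0],[0,0,0],0],[[0,0,0],[0,0,0],0]]}}

```text
time_s: 23.17
position: [0.5301, -0.2094, 0.1207]
tcp_rot: [[-1.0, -0.005, -0.004], [-0.005, 1.0, 0.003], [0.004, 0.003, -1.0]]
force: [-0.3, 0.4, 0.5]
opening: 0.999
grasp_force: 0.0
```

```bash
python3 - <<'E'
from h import *
s=read_state();print(s["position"],s["opening"])
p=capture("side");t=s["position"]
print((proj(p,t)-[190,70])*4,(proj(p,(t[0],t[1]+.0435,t[2]))-[190,70])*4,(proj(p,(.532,-.213,.09))-[190,70])*4)
cv2.imwrite("pics/s6.png",cv2.resize(p["img"][70:210,190:390,::-1],None,fx=4,fy=4,interpolation=cv2.INTER_CUBIC))
q=capture("wrist")
for z in(.1236,.142): print(proj(q,(t[0],t[1]+.0435,z)),proj(q,(t[0],t[1]-.0435,z)))
save(q,"w6")
E
```

```text
[ 0.53008416 -0.20939213  0.12073882] 0.9990792879339155
[290.25450887 325.79085278] [291.85855355 360.57138323] [287.57511011 361.14227393]
[368.14183128 242.72091333] [202.4942043  242.13789737]
[376.6456039  256.68398075] [194.64969562 256.0635846 ]
```

View pics/s6.png

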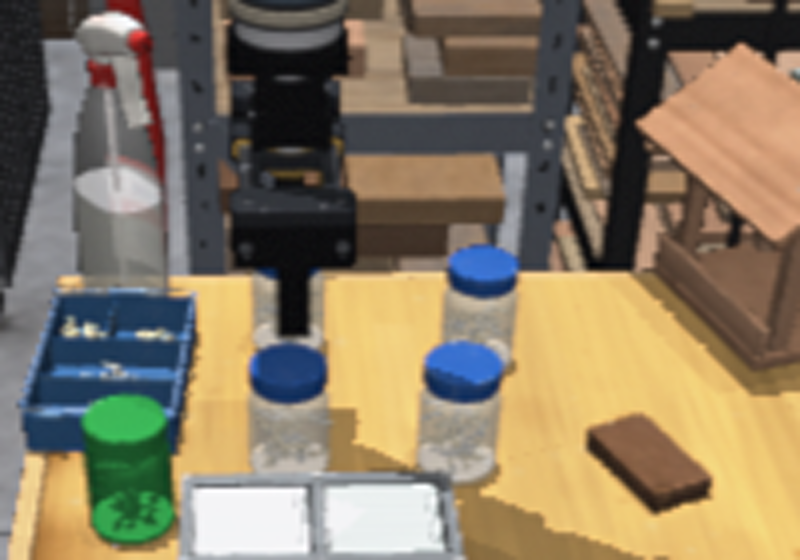

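View pics/w6.png

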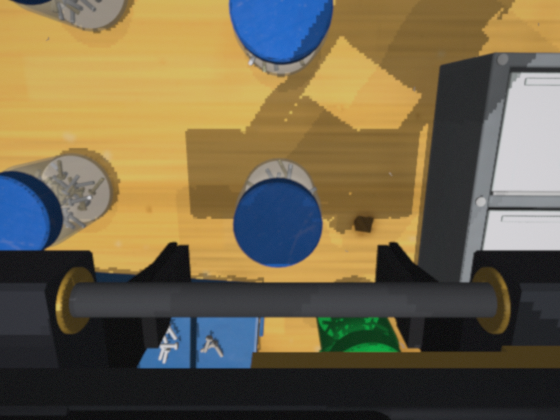

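Fingertips sit about 20 mm higher than the TCP reading: the near tip is at row ~333 and the reading predicts 360. The tin contact height says the same. The lid is centred at (279,222) between the fingers. I'll grip it with the reading at about 0.052.

```bash
python3 jars.py
```

```text
23.2667 [ 0.53238984 -0.21140154  0.12321366] 1.0014206856574939
[282.  26.] [ 232    0  102   62 4946] lid [ 0.4215 -0.2122]
[ 25. 212.] [   0  170   59   81 4015] lid [ 0.5279 -0.3734]
[279. 220.] [ 236  177   87   87 5896] lid [ 0.5324 -0.214 ]
0.94 [357. 336.] [ 0.6426 -0.1509  0.045 ]
```

Call:
{"op": "move_arm", "data": {"increments": [[[0,-0.09,0.5],[0,0,0],0],[[0,0,0.5],[0,0,0],0],[[0,0,0.5],[0,0,0],0],[[0,0,0.5],[0,0,0],0],[[0,0,0.37],[0,0,0],0],[[0,0,0],[0,0,0],0.3],[[0,0,0],[0,0,0],0.6],[[0,0,0],[0,0,0],1],[[0,0,0],[0,0,0],1],[[0,0,0],[0,0,0],1],[[0,0,0],[0,0,0],1],[[0,0,0],[0,0,0],1],[[0,0,0],[0,0,0],1],[[0,0,0],[0,0,0],1],[[0,0,-0.5],[0,0,0],1],[[0,0,-0.5],[0,0,0],1],[[0,0,0],[0,0,0],1],[[0,0,0],[0,0,0],1]]}}

```text
time_s: 24.87
position: [0.5317, -0.2144, 0.0809]
tcp_rot: [[-1.0, -0.003, 0.0], [-0.003, 1.0, -0.001], [-0.0, -0.001, -1.0]]
force: [-0.2, -0.5, -4.0]
opening: 0.635
grasp_force: 30.0
```

```bash
python3 - <<'E'
from h import *
s=read_state();print(s["position"],s["opening"],s["grasp_force"],s["force"])
p=capture("side")
cv2.imwrite("pics/s7.png",cv2.resize(p["img"][70:210,190:390,::-1],None,fx=4,fy=4,interpolation=cv2.INTER_CUBIC))
E
```

```text
[ 0.53172721 -0.21442785  0.08093356] 0.6348556002815471 29.98498499393463 [-0.21491782 -0.47973958 -3.98596302]
```

View pics/s7.png

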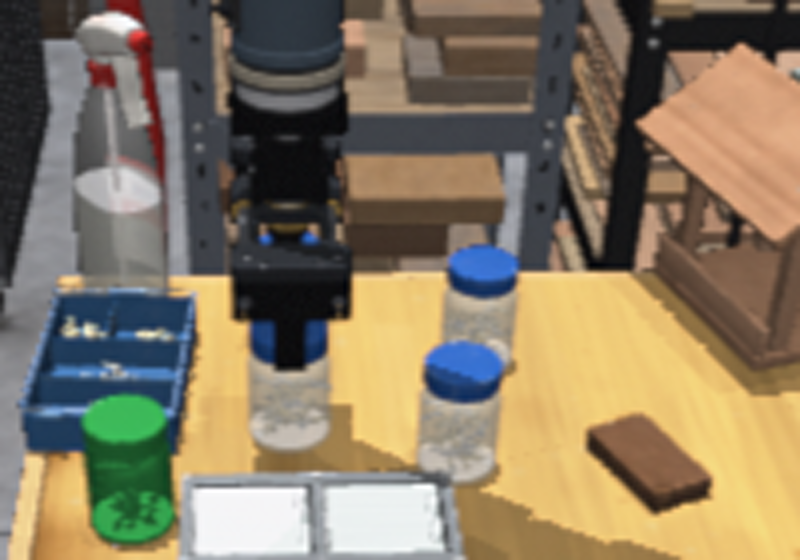

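Call:
{"op": "move_arm", "data": {"increments": [[[0,0,-0.8],[0,0,0],1],[[0,0,-0.8],[0,0,0],1],[[0,0,-0.8],[0,0,0],1],[[-0.1,0.6,0],[0,0,0],1],[[-0.1,0.7,0],[0,0,0],1],[[-0.1,0.7,0],[0,0,0],1],[[-0.1,0.7,0],[0,0,0],1],[[-0.1,0.7,0],[0,0,0],1],[[-0.1,0.7,0],[0,0,0],1],[[-0.1,0.7,0],[0,0,0],1],[[-0.1,0.5,0],[0,0,0],1],[[-0.11,0.33,0],[0,0,0],1],[[0,0,0],[0,0,0],1],[[0,0,0],[0,0,0],1],[[0,0,0],[0,0,0],1]]}}

```text
time_s: 26.17
position: [0.5582, -0.0461, 0.1526]
tcp_rot: [[-1.0, -0.003, -0.001], [-0.003, 1.0, -0.0], [0.001, -0.0, -1.0]]
force: [0.4, 0.3, -2.0]
opening: 0.633
grasp_force: 30.0
```

```bash
python3 - <<'E'
from h import *
s=read_state();print(s["position"],np.round(s["tcp_rot"],3).tolist(),s["force"])
E
```

```text
[ 0.5581925  -0.04612353  0.15255745] [[-1.0, -0.003, -0.001], [-0.003, 1.0, -0.0], [0.001, -0.0, -1.0]] [ 0.39498447  0.34769609 -1.95147   ]
```

Call:
{"op": "move_arm", "data": {"increments": [[[0,0,0.4],[0,0,0],1],[[0,0,0.3],[0,0,0],1],[[0,0,0.3],[0,0,0],1],[[0,0,0.3],[0,0,0],1],[[0,0,0.3],[0,0,0],1],[[0,0,0.3],[0,0,0],1],[[0,0,0.3],[0,0,0],1],[[0,0,0.2],[0,0,0],1],[[0,0,0],[0,0,0],1],[[0,0,0],[0,0,0],1]]}}

```text
time_s: 27.0
position: [0.5577, -0.045, 0.0802]
tcp_rot: [[-1.0, -0.003, -0.002], [-0.003, 1.0, 0.001], [0.002, 0.001, -1.0]]
force: [-2.0, -0.7, -3.4]
opening: 0.636
grasp_force: 30.0
```

Call:
{"op": "move_arm", "data": {"increments": [[[0,0,0.1],[0,0,0],1],[[0,0,0.1],[0,0,0],1],[[0,0,0],[0,0,0],1],[[0,0,0],[0,0,0],1]]}}

```text
time_s: 27.33
position: [0.5592, -0.0454, 0.0759]
tcp_rot: [[-1.0, -0.003, 0.002], [-0.003, 1.0, -0.001], [-0.002, -0.001, -1.0]]
force: [-1.0, 1.0, 1.9]
opening: 0.639
grasp_force: 30.0
```

Call:
{"op": "move_arm", "data": {"increments": [[[0,0,0],[0,0,0],0.15],[[0,0,0],[0,0,0],0.15],[[0,0,0],[0,0,0],0.15],[[0,0,0],[0,0,0],0.15],[[0,0,-0.5],[0,0,0],0.15],[[0,0,-1],[0,0,0],0.1],[[0,0,-1],[0,0,0],0],[[0,0,-1],[0,0,0],0],[[0,-0.9,-0.3],[0,0,0],0],[[0,-0.9,-0.3],[0,0,0],0],[[0,-0.9,-0.3],[0,0,0],0],[[0,-0.9,-0.3],[0,0,0],0],[[0,-0.9,-0.3],[0,0,0],0],[[0,-0.9,-0.3],[0,0,0],0],[[0,-0.9,-0.3],[0,0,0],0],[[0,-0.9,-0.3],[0,0,0],0],[[0,-0.9,-0.3],[0,0,0],0],[[0,0,0],[0,0,0],0],[[0,0,0],[0,0,0],0]]}}

```text
time_s: 28.92
position: [0.5593, -0.29, 0.2613]
tcp_rot: [[-1.0, -0.001, 0.001], [-0.001, 1.0, -0.001], [-0.001, -0.001, -1.0]]
force: [-0.6, 1.3, -0.2]
opening: 0.997
grasp_force: 0.0
```

```bash
python3 jars.py; python3 - <<'E'
from h import *
p=capture("side")
for c,s in blobs(p,(100,150,60),(120,255,255),60): print(np.round(c),s[:5],proj(p,(.559,-.0455,.105)))
E
```

```text
28.9167 [ 0.55931745 -0.29001915  0.26131688] 0.9973215426246298
[372.  19.] [ 341    0   64   44 2309] lid [ 0.4174 -0.2118]
[188. 146.] [ 160  118   58   57 2580] lid [ 0.5287 -0.381 ]
[542. 182.] [ 520  152   40   59 2005] lid [ 0.5643 -0.033 ]
0.8 [523. 172.] [ 0.5612 -0.0295  0.045 ]
0.67 [409. 240.] [ 0.639  -0.1463  0.045 ]
[262. 133.] [253 128  18  11 162] [252.32414425 192.84279848]
[310. 137.] [303 131  17  13 163] [252.32414425 192.84279848]
[219. 154.] [200 144  37  20 446] [252.32414425 192.84279848]
[305. 163.] [297 156  18  14 207] [252.32414425 192.84279848]
[213. 167.] [198 165  35   7 144] [252.32414425 192.84279848]
[203. 178.] [197 174  14   8  94] [252.32414425 192.84279848]
[253. 193.] [242 185  22  17 316] [252.32414425 192.84279848]
```

Call:
{"op": "move_arm", "data": {"increments": [[[0.2,-0.61,0.6],[0,0,0],0],[[0.2,-0.61,0.6],[0,0,0],0],[[0.2,-0.61,0.6],[0,0,0],0],[[0.2,-0.61,0.6],[0,0,0],0],[[0.2,-0.61,0.6],[0,0,0],0],[[0,0,0.8],[0,0,0],0],[[0,0,0.4],[0,0,0],0],[[0,0,0],[0,0,0],0],[[0,0,0],[0,0,0],0]]}}

```text
time_s: 29.82
position: [0.5295, -0.3782, 0.1344]
tcp_rot: [[-1.0, -0.005, -0.002], [-0.005, 1.0, 0.002], [0.002, 0.002, -1.0]]
force: [-0.2, 0.5, -0.3]
opening: 1.001
grasp_force: 0.0
```

```bash
python3 jars.py
```

```text
29.8167 [ 0.52952386 -0.37816214  0.13443994] 1.0008633983183988
[329.   4.] [301   0  57  11 446] lid [ 0.4047 -0.3527]
[545.  30.] [ 528    0   32   69 1827] lid [ 0.4171 -0.226 ]
[277. 215.] [ 236  173   83   84 5381] lid [ 0.529  -0.3819]
```

Call:
{"op": "move_arm", "data": {"increments": [[[0,-0.07,0.6],[0,0,0],0],[[0,0,0.6],[0,0,0],0],[[0,0,0.6],[0,0,0],0],[[0,0,0.6],[0,0,0],0],[[0,0,0.36],[0,0,0],0],[[0,0,0],[0,0,0],0.3],[[0,0,0],[0,0,0],0.6],[[0,0,0],[0,0,0],1],[[0,0,0],[0,0,0],1],[[0,0,0],[0,0,0],1],[[0,0,0],[0,0,0],1],[[0,0,0],[0,0,0],1],[[0,0,0],[0,0,0],1],[[0,0,0],[0,0,0],1]]}}

```text
time_s: 31.08
position: [0.53, -0.3822, 0.0532]
tcp_rot: [[-1.0, -0.003, 0.001], [-0.003, 1.0, -0.001], [-0.001, -0.001, -1.0]]
force: [0.1, 1.3, 4.7]
opening: 0.634
grasp_force: 30.0
```

Call:
{"op": "move_arm", "data": {"increments": [[[0,0,-0.5],[0,0,0],1],[[0,0,-0.8],[0,0,0],1],[[0,0,-0.9],[0,0,0],1],[[0,0,-0.9],[0,0,0],1],[[0,0,-0.9],[0,0,0],1],[[0,0,-0.8],[0,0,0],1],[[0,0,0],[0,0,0],1],[[0,0,0],[0,0,0],1]]}}

```text
time_s: 31.75
position: [0.5296, -0.3822, 0.1962]
tcp_rot: [[-1.0, -0.003, 0.001], [-0.003, 1.0, -0.001], [-0.001, -0.001, -1.0]]
force: [-1.0, 0.2, -3.9]
opening: 0.633
grasp_force: 30.0
```

Call:
{"op": "move_arm", "data": {"increments": [[[-0.05,0.6,0],[0,0,0],1],[[-0.05,0.95,0],[0,0,0],1],[[-0.05,0.95,0],[0,0,0],1],[[-0.05,0.95,0],[0,0,0],1],[[-0.05,0.95,0],[0,0,0],1],[[-0.05,0.95,0],[0,0,0],1],[[-0.05,0.95,0],[0,0,0],1],[[-0.05,0.95,0],[0,0,0],1],[[-0.05,0.95,0],[0,0,0],1],[[-0.05,0.95,0],[0,0,0],1],[[-0.05,0.95,0],[0,0,0],1],[[-0.05,0.95,0],[0,0,0],1],[[-0.05,0.95,0],[0,0,0],1],[[-0.05,0.95,0],[0,0,0],1],[[-0.05,0.95,0],[0,0,0],1],[[-0.05,0.95,0],[0,0,0],1],[[-0.05,0.95,0],[0,0,0],1],[[-0.05,0.95,0],[0,0,0],1],[[-0.08,0.61,0],[0,0,0],1],[[0,0,0],[0,0,0],1]]}}

```text
time_s: 33.42
position: [0.5545, 0.1433, 0.1932]
tcp_rot: [[-1.0, -0.007, -0.006], [-0.007, 1.0, 0.002], [0.006, 0.002, -1.0]]
force: [0.6, 0.2, -4.5]
opening: 0.634
grasp_force: 30.0
```

Call:
{"op": "move_arm", "data": {"increments": [[[0,0,0.3],[0,0,0],1],[[0,0,0.4],[0,0,0],1],[[0,0,0.4],[0,0,0],1],[[0,0,0],[0,0,0],1],[[0,0,0],[0,0,0],1]]}}

```text
time_s: 33.83
position: [0.555, 0.1379, 0.1609]
tcp_rot: [[-1.0, -0.002, -0.006], [-0.002, 1.0, -0.001], [0.006, -0.001, -1.0]]
force: [0.7, -0.5, -3.6]
opening: 0.635
grasp_force: 30.0
```

Call:
{"op": "move_arm", "data": {"increments": [[[-0.12,0.02,0.2],[0,0,0],1],[[0,0,0.3],[0,0,0],1],[[0,0,0.3],[0,0,0],1],[[0,0,0.3],[0,0,0],1],[[0,0,0.3],[0,0,0],1],[[0,0,0.3],[0,0,0],1],[[0,0,0.3],[0,0,0],1],[[0,0,0.3],[0,0,0],1],[[0,0,0.2],[0,0,0],1],[[0,0,0],[0,0,0],1],[[0,0,0],[0,0,0],1]]}}

```text
time_s: 34.75
position: [0.56, 0.1395, 0.0873]
tcp_rot: [[-1.0, -0.003, -0.002], [-0.003, 1.0, -0.0], [0.002, -0.0, -1.0]]
force: [-1.9, -0.4, -4.6]
opening: 0.635
grasp_force: 30.0
```

Need about 10 mm more.

Call:
{"op": "move_arm", "data": {"increments": [[[0,0,0.15],[0,0,0],1],[[0,0,0.15],[0,0,0],1],[[0,0,0.05],[0,0,0],1],[[0,0,0],[0,0,0],1],[[0,0,0],[0,0,0],1]]}}

```text
time_s: 35.17
position: [0.5609, 0.1395, 0.0778]
tcp_rot: [[-1.0, -0.003, 0.0], [-0.003, 1.0, -0.0], [-0.0, -0.0, -1.0]]
force: [-1.2, -1.3, -3.7]
opening: 0.633
grasp_force: 30.0
```

Call:
{"op": "move_arm", "data": {"increments": [[[0,0,0.07],[0,0,0],1],[[0,0,0],[0,0,0],1],[[0,0,0],[0,0,0],1]]}}

```text
time_s: 35.42
position: [0.5611, 0.1396, 0.0776]
tcp_rot: [[-1.0, -0.004, 0.001], [-0.004, 1.0, -0.0], [-0.001, -0.0, -1.0]]
force: [-3.9, 0.3, 6.7]
opening: 0.63
grasp_force: 30.0
```

Call:
{"op": "move_arm", "data": {"increments": [[[0,0,0],[0,0,0],0.15],[[0,0,0],[0,0,0],0.15],[[0,0,0],[0,0,0],0.15],[[0,0,0],[0,0,0],0.15],[[0,0,-0.5],[0,0,0],0.15],[[0,0,-1],[0,0,0],0.1],[[0,0,-1],[0,0,0],0],[[0,0,-1],[0,0,0],0],[[0,0,0],[0,0,0],0]]}}

```text
time_s: 36.17
position: [0.5656, 0.1398, 0.1868]
tcp_rot: [[-1.0, -0.004, 0.013], [-0.004, 1.0, 0.001], [-0.013, 0.001, -1.0]]
force: [1.1, 0.5, 0.2]
opening: 0.985
grasp_force: 0.0
```

Call:
{"op": "move_arm", "data": {"increments": [[[0.18,-0.92,-0.18],[0,0,0],0],[[0.18,-0.92,-0.18],[0,0,0],0],[[0.18,-0.92,-0.18],[0,0,0],0],[[0.18,-0.92,-0.18],[0,0,0],0],[[0.18,-0.92,-0.18],[0,0,0],0],[[0.18,-0.92,-0.18],[0,0,0],0],[[0.18,-0.92,-0.18],[0,0,0],0],[[0.18,-0.92,-0.18],[0,0,0],0],[[0.18,-0.92,-0.18],[0,0,0],0],[[0.18,-0.92,-0.18],[0,0,0],0],[[0.18,-0.92,-0.18],[0,0,0],0],[[0.18,-0.92,-0.18],[0,0,0],0],[[0.18,-0.92,-0.18],[0,0,0],0],[[0.18,-0.92,-0.18],[0,0,0],0],[[0.18,-0.92,-0.18],[0,0,0],0],[[0,0,0],[0,0,0],0],[[0,0,0],[0,0,0],0],[[0,0,0],[0,0,0],0]]}}

```text
time_s: 37.67
position: [0.4808, -0.2742, 0.2609]
tcp_rot: [[-1.0, -0.003, -0.001], [-0.003, 1.0, 0.001], [0.001, 0.001, -1.0]]
force: [-0.5, 0.3, -0.5]
opening: 1.001
grasp_force: 0.0
```

```bash
python3 jars.py; python3 - <<'E'
from h import *
p=capture("side")
for c,s in blobs(p,(100,150,60),(120,255,255),60): print(np.round(c),s[:5])
print(proj(p,(.559,-.0455,.105)),proj(p,(.559,.1385,.105)))
E
```

```text
37.6667 [ 0.48082279 -0.27419606  0.26094332] 1.0012402624042631
[256.  38.] [ 226    5   61   67 3198] lid [ 0.3548 -0.2981]
[350. 102.] [ 321   73   58   60 2782] lid [ 0.4095 -0.212 ]
0.9 [494. 245.] [ 0.5657 -0.0315  0.045 ]
[320. 147.] [313 141  17  12 169]
[219. 154.] [200 144  37  20 447]
[306. 163.] [297 156  18  14 203]
[213. 167.] [198 165  35   7 145]
[203. 178.] [197 174  14   8  94]
[253. 193.] [242 185  22  17 310]
[253. 248.] [240 237  27  23 490]
[252.32414425 192.84279848] [252.69490705 247.19005215]
```

Call:
{"op": "move_arm", "data": {"increments": [[[0.47,0.41,0.6],[0,0,0],0],[[0.47,0.41,0.6],[0,0,0],0],[[0.47,0.41,0.6],[0,0,0],0],[[0.47,0.41,0.6],[0,0,0],0],[[0.5,0.43,0.6],[0,0,0],0],[[0,0,0.8],[0,0,0],0],[[0,0,0.5],[0,0,0],0],[[0,0,0],[0,0,0],0],[[0,0,0],[0,0,0],0]]}}

```text
time_s: 38.57
position: [0.4095, -0.2119, 0.1323]
tcp_rot: [[-1.0, -0.005, -0.001], [-0.005, 1.0, 0.001], [0.001, 0.001, -1.0]]
force: [0.5, -0.3, -0.4]
opening: 1.001
grasp_force: 0.0
```

```bash
python3 jars.py
```

```text
38.5667 [ 0.40946261 -0.2119471   0.13234521] 1.0011932587576484
[141. 130.] [  95   85   92   92 6662] lid [ 0.3548 -0.299 ]
[282. 217.] [ 241  175   83   84 5457] lid [ 0.4097 -0.2123]
```

Call:
{"op": "move_arm", "data": {"increments": [[[0,0,0.6],[0,0,0],0],[[0,0,0.6],[0,0,0],0],[[0,0,0.6],[0,0,0],0],[[0,0,0.5],[0,0,0],0],[[0,0,0.36],[0,0,0],0],[[0,0,0],[0,0,0],0.3],[[0,0,0],[0,0,0],0.6],[[0,0,0],[0,0,0],1],[[0,0,0],[0,0,0],1],[[0,0,0],[0,0,0],1],[[0,0,0],[0,0,0],1],[[0,0,0],[0,0,0],1],[[0,0,0],[0,0,0],1],[[0,0,0],[0,0,0],1]]}}

```text
time_s: 39.83
position: [0.41, -0.2131, 0.0535]
tcp_rot: [[-1.0, -0.003, 0.001], [-0.003, 1.0, -0.001], [-0.001, -0.001, -1.0]]
force: [-0.5, 1.2, 5.9]
opening: 0.634
grasp_force: 30.0
```

Call:
{"op": "move_arm", "data": {"increments": [[[0,0,-0.6],[0,0,0],1],[[0,0,-0.9],[0,0,0],1],[[0,0,-0.9],[0,0,0],1],[[0,0,-0.9],[0,0,0],1],[[0,0,-0.4],[0,0,0],1],[[-0.22,0.6,0],[0,0,0],1],[[-0.22,0.9,0],[0,0,0],1],[[-0.22,0.9,0],[0,0,0],1],[[-0.22,0.9,0],[0,0,0],1],[[-0.22,0.9,0],[0,0,0],1],[[-0.22,0.9,0],[0,0,0],1],[[-0.22,0.9,0],[0,0,0],1],[[-0.22,0.9,0],[0,0,0],1],[[-0.22,0.9,0],[0,0,0],1],[[-0.22,0.7,0],[0,0,0],1],[[0,0.1,0],[0,0,0],1],[[0,0,0],[0,0,0],1],[[0,0,0],[0,0,0],1],[[0,0,0],[0,0,0],1]]}}

```text
time_s: 41.42
position: [0.474, 0.0446, 0.1635]
tcp_rot: [[-1.0, -0.003, -0.001], [-0.003, 1.0, -0.0], [0.001, -0.0, -1.0]]
force: [-0.5, 0.0, -4.0]
opening: 0.632
grasp_force: 30.0
```

Call:
{"op": "move_arm", "data": {"increments": [[[-0.09,0.06,0.2],[0,0,0],1],[[0,0,0.4],[0,0,0],1],[[0,0,0.4],[0,0,0],1],[[0,0,0.3],[0,0,0],1],[[0,0,0.3],[0,0,0],1],[[0,0,0.3],[0,0,0],1],[[0,0,0.3],[0,0,0],1],[[0,0,0.3],[0,0,0],1],[[0,0,0.2],[0,0,0],1],[[0,0,0.1],[0,0,0],1],[[0,0,0],[0,0,0],1],[[0,0,0],[0,0,0],1]]}}

```text
time_s: 42.42
position: [0.4772, 0.0472, 0.0796]
tcp_rot: [[-1.0, -0.003, -0.001], [-0.003, 1.0, 0.0], [0.001, 0.0, -1.0]]
force: [-1.6, 0.9, -4.3]
opening: 0.636
grasp_force: 30.0
```

Call:
{"op": "move_arm", "data": {"increments": [[[0,0,0.06],[0,0,0],1],[[0,0,0.06],[0,0,0],1],[[0,0,0.03],[0,0,0],1],[[0,0,0],[0,0,0],1],[[0,0,0],[0,0,0],1]]}}

```text
time_s: 42.83
position: [0.4782, 0.0472, 0.0776]
tcp_rot: [[-1.0, -0.004, 0.003], [-0.004, 1.0, -0.0], [-0.003, -0.0, -1.0]]
force: [-4.3, 0.6, 13.2]
opening: 0.637
grasp_force: 30.0
```

Call:
{"op": "move_arm", "data": {"increments": [[[0,0,0],[0,0,0],0.15],[[0,0,0],[0,0,0],0.15],[[0,0,0],[0,0,0],0.15],[[0,0,0],[0,0,0],0.15],[[0,0,-0.5],[0,0,0],0.15],[[0,0,-1],[0,0,0],0.1],[[0,0,-1],[0,0,0],0],[[0,0,-1],[0,0,0],0],[[0,0,0],[0,0,0],0]]}}

```text
time_s: 43.58
position: [0.4818, 0.0467, 0.1854]
tcp_rot: [[-1.0, -0.004, 0.012], [-0.004, 1.0, -0.002], [-0.012, -0.002, -1.0]]
force: [0.9, -0.3, 0.1]
opening: 0.98
grasp_force: 0.0
```

Call:
{"op": "move_arm", "data": {"increments": [[[0.13,-0.91,-0.16],[0,0,0],0],[[0.13,-0.91,-0.16],[0,0,0],0],[[0.13,-0.91,-0.16],[0,0,0],0],[[0.13,-0.91,-0.16],[0,0,0],0],[[0.13,-0.91,-0.16],[0,0,0],0],[[0.13,-0.91,-0.16],[0,0,0],0],[[0.13,-0.91,-0.16],[0,0,0],0],[[0.13,-0.91,-0.16],[0,0,0],0],[[0.13,-0.91,-0.16],[0,0,0],0],[[0.13,-0.91,-0.16],[0,0,0],0],[[0.13,-0.91,-0.16],[0,0,0],0],[[0.13,-0.91,-0.16],[0,0,0],0],[[0,0,0],[0,0,0],0],[[0,0,0],[0,0,0],0],[[0,0,0],[0,0,0],0]]}}

```text
time_s: 44.83
position: [0.4312, -0.2799, 0.2371]
tcp_rot: [[-1.0, -0.003, -0.001], [-0.003, 1.0, 0.002], [0.001, 0.002, -1.0]]
force: [-0.0, -0.1, -0.8]
opening: 0.998
grasp_force: 0.0
```

```bash
python3 jars.py; python3 - <<'E'
from h import *
p=capture("side")
for c,s in blobs(p,(100,150,60),(120,255,255),60): print(np.round(c),s[:5])
print(proj(p,(.477,.0465,.105)))
E
```

```text
44.8333 [ 0.43123176 -0.27989415  0.23710474] 0.9982179523298097
[261.  96.] [ 231   64   62   65 3196] lid [ 0.3546 -0.2981]
0.86 [395. 356.] [ 0.6463 -0.1473  0.045 ]
[320. 147.] [313 141  17  12 169]
[219. 154.] [200 144  37  20 442]
[213. 167.] [198 165  35   7 145]
[203. 178.] [197 174  14   8  94]
[253. 193.] [242 185  22  17 310]
[289. 218.] [277 209  25  19 383]
[253. 248.] [240 237  27  23 489]
[288.89604563 217.09234361]
```

Call:
{"op": "move_arm", "data": {"increments": [[[0.51,-0.12,0.5],[0,0,0],0],[[0.51,-0.12,0.5],[0,0,0],0],[[0.51,-0.12,0.5],[0,0,0],0],[[0.51,-0.12,0.5],[0,0,0],0],[[0.51,-0.13,0.5],[0,0,0],0],[[0,0,0.6],[0,0,0],0],[[0,0,0.4],[0,0,0],0],[[0,0,0],[0,0,0],0],[[0,0,0],[0,0,0],0],[[0,0,0],[0,0,0],0]]}}

```text
time_s: 45.82
position: [0.3559, -0.2991, 0.1335]
tcp_rot: [[-1.0, -0.004, 0.001], [-0.004, 1.0, -0.001], [-0.001, -0.001, -1.0]]
force: [0.5, 0.8, 0.4]
opening: 0.998
grasp_force: 0.0
```

```bash
python3 jars.py
```

```text
45.8167 [ 0.35589078 -0.29912771  0.1335273 ] 0.9981537873782541
[284. 214.] [ 243  172   83   84 5405] lid [ 0.3545 -0.2984]
```

Call:
{"op": "move_arm", "data": {"increments": [[[0.04,0.02,0.6],[0,0,0],0],[[0,0,0.6],[0,0,0],0],[[0,0,0.6],[0,0,0],0],[[0,0,0.5],[0,0,0],0],[[0,0,0.38],[0,0,0],0],[[0,0,0],[0,0,0],0.3],[[0,0,0],[0,0,0],0.6],[[0,0,0],[0,0,0],1],[[0,0,0],[0,0,0],1],[[0,0,0],[0,0,0],1],[[0,0,0],[0,0,0],1],[[0,0,0],[0,0,0],1],[[0,0,0],[0,0,0],1],[[0,0,0],[0,0,0],1]]}}

```text
time_s: 47.08
position: [0.3544, -0.2988, 0.0532]
tcp_rot: [[-1.0, -0.003, 0.001], [-0.003, 1.0, -0.001], [-0.001, -0.001, -1.0]]
force: [0.1, 1.7, 6.5]
opening: 0.633
grasp_force: 30.0
```

Call:
{"op": "move_arm", "data": {"increments": [[[0,0,-0.6],[0,0,0],1],[[0,0,-0.9],[0,0,0],1],[[0,0,-0.9],[0,0,0],1],[[0,0,-0.9],[0,0,0],1],[[0,0,-0.4],[0,0,0],1],[[-0.4,0.7,0],[0,0,0],1],[[-0.42,0.88,0],[0,0,0],1],[[-0.42,0.88,0],[0,0,0],1],[[-0.42,0.88,0],[0,0,0],1],[[-0.42,0.88,0],[0,0,0],1],[[-0.42,0.88,0],[0,0,0],1],[[-0.42,0.88,0],[0,0,0],1],[[-0.42,0.88,0],[0,0,0],1],[[-0.42,0.88,0],[0,0,0],1],[[-0.32,0.69,0],[0,0,0],1],[[0,0,0],[0,0,0],1],[[0,0,0],[0,0,0],1],[[0,0,0],[0,0,0],1]]}}

```text
time_s: 48.58
position: [0.4745, -0.0452, 0.1628]
tcp_rot: [[-1.0, -0.004, -0.002], [-0.004, 1.0, 0.0], [0.002, 0.0, -1.0]]
force: [-1.2, -0.2, -4.4]
opening: 0.631
grasp_force: 30.0
```

Call:
{"op": "move_arm", "data": {"increments": [[[-0.08,0,0.2],[0,0,0],1],[[0,0,0.4],[0,0,0],1],[[0,0,0.4],[0,0,0],1],[[0,0,0.3],[0,0,0],1],[[0,0,0.3],[0,0,0],1],[[0,0,0.3],[0,0,0],1],[[0,0,0.3],[0,0,0],1],[[0,0,0.3],[0,0,0],1],[[0,0,0.2],[0,0,0],1],[[0,0,0.1],[0,0,0],1],[[0,0,0],[0,0,0],1],[[0,0,0],[0,0,0],1]]}}

```text
time_s: 49.58
position: [0.4778, -0.0451, 0.0793]
tcp_rot: [[-1.0, -0.004, -0.001], [-0.004, 1.0, 0.0], [0.001, 0.0, -1.0]]
force: [-2.0, -0.3, -5.4]
opening: 0.635
grasp_force: 30.0
```

Call:
{"op": "move_arm", "data": {"increments": [[[0,0,0.06],[0,0,0],1],[[0,0,0.06],[0,0,0],1],[[0,0,0],[0,0,0],1],[[0,0,0],[0,0,0],1]]}}

```text
time_s: 49.92
position: [0.4788, -0.0453, 0.0775]
tcp_rot: [[-1.0, -0.003, 0.002], [-0.003, 1.0, -0.001], [-0.002, -0.001, -1.0]]
force: [-2.8, 1.1, 5.4]
opening: 0.634
grasp_force: 30.0
```

Call:
{"op": "move_arm", "data": {"increments": [[[0,0,0],[0,0,0],0.15],[[0,0,0],[0,0,0],0.15],[[0,0,0],[0,0,0],0.15],[[0,0,0],[0,0,0],0.15],[[0,0,-0.5],[0,0,0],0.15],[[0,0,-1],[0,0,0],0.1],[[0,0,-1],[0,0,0],0],[[0,0,-1],[0,0,0],0],[[0,0,-1],[0,0,0],0],[[0,0,0],[0,0,0],0]]}}

```text
time_s: 50.75
position: [0.4824, -0.0466, 0.2165]
tcp_rot: [[-1.0, -0.004, 0.013], [-0.004, 1.0, -0.004], [-0.013, -0.004, -1.0]]
force: [1.1, -0.1, 0.2]
opening: 0.995
grasp_force: 0.0
```

Call:
{"op": "move_arm", "data": {"increments": [[[0,0.9,0],[0,0,0],0],[[0,0.9,0],[0,0,0],0],[[0,0.9,0],[0,0,0],0],[[0,0.9,0],[0,0,0],0],[[0,0.9,0],[0,0,0],0],[[0,0.9,0],[0,0,0],0],[[0,0.9,0],[0,0,0],0],[[0,0.9,0],[0,0,0],0],[[0,0.9,0],[0,0,0],0],[[0,0.9,0],[0,0,0],0],[[0,0.9,0],[0,0,0],0],[[0,0.9,0],[0,0,0],0],[[0,0.9,0],[0,0,0],0],[[0,0.9,0],[0,0,0],0],[[0,0.87,0],[0,0,-0.048],0],[[0,0,0],[0,0,-0.048],0],[[0,0,0],[0,0,-0.045],0],[[0,0,0],[0,0,0],0],[[0,0,0],[0,0,0],0]]}}

```text
time_s: 52.33
position: [0.4764, 0.3588, 0.2103]
tcp_rot: [[-0.956, -0.292, -0.001], [-0.292, 0.956, -0.0], [0.001, -0.0, -1.0]]
force: [0.3, 0.4, 0.8]
opening: 0.997
grasp_force: 0.0
```

```bash
python3 - <<'E'
from h import *
s=read_state();print(s["position"],np.round(s["tcp_rot"],3).tolist())
p=capture("top");save(p,"top8")
for c,sg in blobs(p,(100,150,60),(120,255,255),60): print(np.round(c),sg[:5],np.round(at_z(p,(c+.5)/[560,420],.114),3))
q=capture("wrist");save(q,"w8");t=s["position"]
for r in pinpoint(q,"switch_grip"): print(r["confidence"],np.array(r["xy"])*[560,420],at_z(q,r["xy"],.088))
q=capture("side");cv2.imwrite("pics/s8.png",cv2.resize(q["img"][150:310,180:400,::-1],None,fx=3,fy=3))
E
```

```text
[0.4764331  0.3588255  0.21025443] [[-0.956, -0.292, -0.001], [-0.292, 0.956, -0.0], [0.001, -0.0, -1.0]]
[378. 163.] [352 147  53  35 813] [ 0.641 -0.303  0.114]
[229. 187.] [220 179  18  18 260] [0.554 0.137 0.114]
[291. 189.] [282 180  19  18 263] [ 0.555 -0.047  0.114]
[259. 215.] [250 207  18  18 264] [0.473 0.046 0.114]
[291. 216.] [282 208  19  18 261] [ 0.474 -0.048  0.114]
0.71 [283.584 193.914] [0.47885525 0.360033   0.088     ]
```

View pics/s8.png

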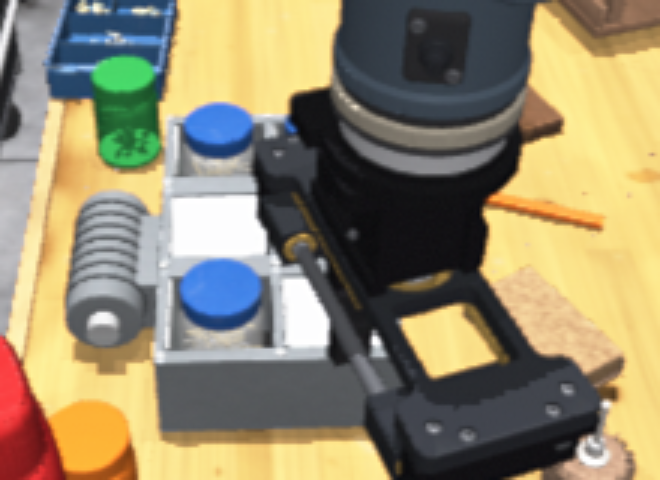

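View pics/w8.png

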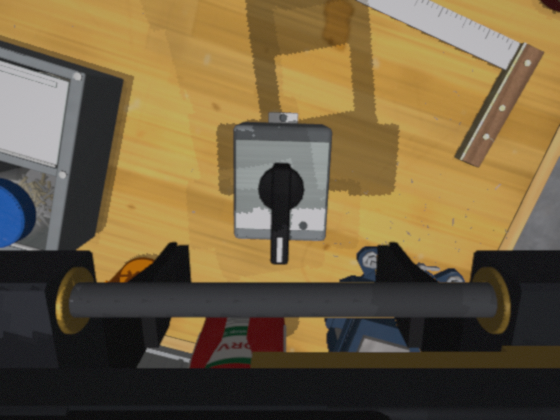

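The jars stand upright in bays 2, 3, 4 and 6. The bar is aligned with the tool, from (281,165) to (280,262). Next I grip it and turn it on.

Call:
{"op": "move_arm", "data": {"increments": [[[-0.06,0.01,0.6],[0,0,0],0],[[0,0,0.6],[0,0,0],0],[[0,0,0.6],[0,0,0],0],[[0,0,0.6],[0,0,0],0],[[0,0,0.6],[0,0,0],0],[[0,0,0.6],[0,0,0],0.2],[[0,0,0.5],[0,0,0],0.3],[[0,0,0.5],[0,0,0],0.5],[[0,0,0.3],[0,0,0],0.7],[[0,0,0],[0,0,0],1],[[0,0,0],[0,0,0],1],[[0,0,0],[0,0,0],1],[[0,0,0],[0,0,0],1],[[0,0,0],[0,0,0],1],[[0,0,0],[0,0,0],1],[[0,0,0],[0,0,0],1],[[0,0,0],[0,0,0],1],[[0,0,0],[0,0,0],1],[[0,0,0],[0,0,0],1],[[0,0,0],[0,0,0],1]]}}

```text
time_s: 54.2
position: [0.4791, 0.3577, 0.0644]
tcp_rot: [[-0.956, -0.294, 0.001], [-0.294, 0.956, -0.003], [-0.0, -0.003, -1.0]]
force: [1.8, -7.0, 1.8]
opening: 0.18
grasp_force: 29.9
```

Call:
{"op": "move_arm", "data": {"increments": [[[0,0,0],[0,0,0.04],1],[[0,0,0],[0,0,0.04],1],[[0,0,0],[0,0,0.04],1],[[0,0,0],[0,0,0.04],1],[[0,0,0],[0,0,0.04],1],[[0,0,0],[0,0,0.04],1],[[0,0,0],[0,0,0.04],1],[[0,0,0],[0,0,0.04],1],[[0,0,0],[0,0,0.04],1],[[0,0,0],[0,0,0.04],1],[[0,0,0],[0,0,0.04],1],[[0,0,0],[0,0,0.04],1],[[0,0,0],[0,0,0.04],1],[[0,0,0],[0,0,0.04],1],[[0,0,0],[0,0,0.04],1],[[0,0,0],[0,0,0.04],1],[[0,0,0],[0,0,0.04],1],[[0,0,0],[0,0,0],1],[[0,0,0],[0,0,0],1]]}}

```text
time_s: 55.78
position: [0.4793, 0.3586, 0.0644]
tcp_rot: [[-0.433, 0.901, 0.002], [0.901, 0.433, -0.002], [-0.002, 0.001, -1.0]]
force: [1.7, -4.9, 2.0]
opening: 0.18
grasp_force: 29.9
```

Call:
{"op": "move_arm", "data": {"increments": [[[0,0,0],[0,0,0],0.5],[[0,0,0],[0,0,0],0.5],[[0,0,0],[0,0,0],0.5],[[0,0,0],[0,0,0],0.5],[[0,0,0],[0,0,0],0.5],[[0,0,-0.5],[0,0,0],0.5],[[0,0,-1],[0,0,0],0.5],[[0,0,-1],[0,0,0],0.5],[[0,0,-1],[0,0,0],0.5],[[0,0,-1],[0,0,0],0.5],[[0,0,-1],[0,0,0],0.5],[[0,0,0],[0,0,0],0.5],[[0,0,0],[0,0,0],0.5]]}}

```text
time_s: 56.87
position: [0.4793, 0.3605, 0.2312]
tcp_rot: [[-0.431, 0.902, 0.004], [0.902, 0.431, 0.002], [0.0, 0.005, -1.0]]
force: [-1.1, -0.5, -0.9]
opening: 0.501
grasp_force: 0.0
```

```bash
python3 - <<'E'
from h import *
q=capture("wrist");save(q,"w9")
p=capture("top")
for c,sg in blobs(p,(100,150,60),(120,255,255),60): print(np.round(c),sg[:5],np.round(at_z(p,(c+.5)/[560,420],.114),3))
E
```

```text
[378. 163.] [352 147  53  35 816] [ 0.641 -0.304  0.114]
[228. 187.] [220 179  18  18 263] [0.554 0.138 0.114]
[291. 189.] [282 180  19  18 264] [ 0.555 -0.047  0.114]
[259. 215.] [250 207  18  18 265] [0.473 0.046 0.114]
[291. 216.] [282 208  18  18 261] [ 0.474 -0.048  0.114]
```

View pics/w9.png

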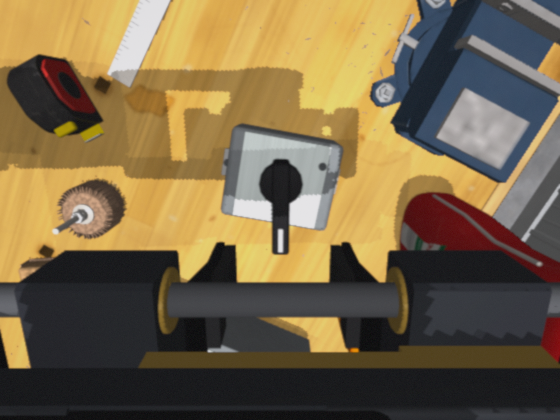

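The pointer is across the box again, ending at (281,252), the same as in the starting "on" view. The jars haven't moved and the arm is clear.

```bash
python3 -c "
from rig import *
print(hand_in())"
```

```text
the job is handed in; nothing more can be done
None
```

All four jars stand on the floors of the empty bays (2, 3, 4 and 6), bays 1 and 5 hold tins, the isolator is fully on again, and I handed the job in at about 57 s; the hand-in returned no verdict.

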